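Cure the seals on domed jar lids

ROBOT

A 7-joint arm with a two-finger parallel gripper is mounted at the origin on the work surface. World frame = base frame: x ahead of the robot, y to its left, z up, the work surface at z = 0. Lengths are in m, angles in rad, forces in N, time in s.
With the tool pointing down it reaches from about 0.4 to 0.85 m from the base axis. Payload 10.4 kg.
Tool frame: the origin (TCP) lies at the very end of the fingers, on their centre line; the grasp point (between the pads) lies 19 mm behind it; z points along the fingers, y is the line along which they close (so a half turn about z gives the same grasp; the last joint's range is limited). The gripper opens to 85 mm and grips with 20 to 120 N. Pads are 22 mm wide; open, the fingers measure 114 mm over their backs; the gripper's body (76 mm by 85 mm) begins 54 mm behind the grasp point. The pads swing forward as they close: fully open they stand 13 mm farther back than shut.
Start: joints at [-1.299, 0.332, -0.065, 1.46, 0.022, 1.35, -0.088], TCP at [0.182, 0.598, 0.207] pointing down, gripper open.
Joint ranges: [-2.6, 2.6], [-0.5, 2.12], [-1.47, 1.34], [0.16, 2.42], [-1.27, 4.41], [0.06, 2.06], [-2.6, 2.6]. Speed limits (rad/s): [2.22, 2.22, 2.79, 2.79, 3.14, 3.14, 3.14].

INTERFACE

Orientations are given as a rotation vector (axis times angle).
In Python, from plant import r gives the robot as it stands.
- The arm moves only by the tool jog_arm, never from a script. Its argument "plan" is one flat list of numbers, 4 for each row, row after row: the shift along the tool's x, y, z as a fraction of full scale, then the turn about the tool's z as a fraction of full scale. A call has 1 to 5 rows; each row is the pose to reach, as a shift and turn from the pose commanded when the call began, along the tool's axes at that moment, turning the shorter way round; what a row does not reach only later rows make up. Full scale, the value 1, is 100 mm for a shift and 2 pi rad for a turn. A row lasts 1/12 s, in which the tool goes at most 41.7 mm and 7.16 degrees, less where a joint would pass 70% of its speed; a pose out of reach is approached as far as the arm can. A call with a number of a shift or a turn outside -1 to 1 is refused whole. A call with a gripper value outside its range is refused whole. "hand" is the closure, from 0 (fully open) to 1 (shut), set as the call begins (left out, the last holds). The fingers move at their own pace and stop on an object; "squeeze" is the grip in N (left out, the last holds). Time passes only in rows, so rows that repeat a pose let the fingers close. It gives the time, the measured TCP pose, the force, the opening and the grip force at its end, in the units of the state.
- r.state(): the state, without advancing time (a new reading comes with each control period).
- r.grab_frame(name): name is "scene" or "top" or "wrist"; returns the picture (480x640x3 uint8, blue, green, red); there is no depth.
- r.get_calibration(name): a dict with "fx", "fy", "cx", "cy" (pixels), "T" (4x4, takes a point from camera to world coordinates); the wrist camera has in their place "mount" (4x4, takes a point from camera to tool coordinates, whose origin is the TCP and whose axes are the flange's). Camera axes: x right, y up, looking along -z (the intrinsics and any distortion apply to the point x, -y, -z); pixel columns grow to the right and rows downward; lengths in m; the calibration is good to about 2 mm. A picture is of the moment at which its call begins: read the wrist's pose just before it. get_calibration takes no time and is no camera call.
- r.hand_in(): hands the job in; it is judged then, once.
Trained networks look in the newest picture that a camera, given by its name, has taken for a name from the list of things; names that differ only in an ending like _2 or _b are one class to them, and where a whole thing is asked for, a point or a joint stands for the part that bears it (a point fixed in the world has none). Each returns a list of dicts, best first, with "score" (0 to 1); they miss things now and then, are a little off and sometimes report something else, mostly with a low value. They report only what shows in the picture. A call takes as long as a camera call. They do not tell look-alikes from the thing itself.
- r.search_frame(camera, thing): "bbox" ([left, top, width, height] in pixels, round what is visible of it).
- r.mark_of(camera, thing): "location" ([column, row] in pixels: a listed point, or the origin of a listed thing).
The state is a dict: "time_s": time; "joint_pos": joint angles; "qvel": joint speeds; "joint_torque": joint torques, N m; "position": TCP position; "tool_rot": TCP orientation; "contact_force": force on the tool from outside, world axes, zero at the start; "torque": the same for the moment, N m; "opening": finger opening in m; "grasp_force": force on a finger pad.
Only numpy, scipy, OpenCV 4.12 (cv2) and the standard library are available. Lean on these libraries where they do the work, as an engineer would, in place of code of your own. Each camera call takes 0.05 s, during which the arm holds its last target. There are 200 camera calls.

TASK

Cure the freshly glued seals on the domed jar lids: balance one orange weight level and centred on the crown of every jar, let go so that each stays by itself, and when every jar carries one press the yellow lamp pedal down to its stop and hold it there for about two seconds. Then lay all the weights back flat in the aluminium tray, side by side. The glue is wet, so be gentle and never press on a jar with the gripper itself, leave the jars standing where they are, and do not disturb the other things.

Things in the scene. Friction and masses are not known exactly. Their poses are not given: they have to be found in the camera images.
- weight0: Cure weight: orange coated steel slab with a dark bar inlaid across both faces, 60 (own x) x 40 (own y) x 14 mm (own z), about 0.18 kg; the same either way up. Origin at its centre. Starts lying flat in the tray.
- weight1: Cure weight: orange coated steel slab with a dark bar inlaid across both faces, 60 (own x) x 40 (own y) x 14 mm (own z), about 0.18 kg; the same either way up. Origin at its centre. Starts lying flat in the tray.
- weight2: Cure weight: orange coated steel slab with a dark bar inlaid across both faces, 60 (own x) x 40 (own y) x 14 mm (own z), about 0.18 kg; the same either way up. Origin at its centre. Starts lying flat in the tray.
- weight3: Cure weight: orange coated steel slab with a dark bar inlaid across both faces, 60 (own x) x 40 (own y) x 14 mm (own z), about 0.18 kg; the same either way up. Origin at its centre. Starts lying flat in the tray.
- jar0: Cream jar, loose, about 0.3 kg: amber base 66 mm across, white dome lid (a ball surface of 31 mm radius centred 33 mm up) with a small blue seal on its crown, which is 64 mm above the underside. Origin at the centre of its underside, z up. Three or four of the four jars are present; an absent one reads None.
- jar1: Cream jar, loose, about 0.3 kg: amber base 66 mm across, white dome lid (a ball surface of 31 mm radius centred 33 mm up) with a small blue seal on its crown, which is 64 mm above the underside. Origin at the centre of its underside, z up. Three or four of the four jars are present; an absent one reads None.
- jar2: Cream jar, loose, about 0.3 kg: amber base 66 mm across, white dome lid (a ball surface of 31 mm radius centred 33 mm up) with a small blue seal on its crown, which is 64 mm above the underside. Origin at the centre of its underside, z up. Three or four of the four jars are present; an absent one reads None.
- jar3: Cream jar, loose, about 0.3 kg: amber base 66 mm across, white dome lid (a ball surface of 31 mm radius centred 33 mm up) with a small blue seal on its crown, which is 64 mm above the underside. Origin at the centre of its underside, z up. Three or four of the four jars are present; an absent one reads None.
- tray: Fixed low aluminium tray, 166 (own x) x 196 (own y) mm outside, walls 5 mm thick and 13 mm high, floor top 5 mm above the table; weights lie two by two about 72 mm apart along its x and 84 mm apart along its y. Origin at the centre of its underside.
- pedal_base: Fixed grey base of the cure lamp's pedal, 150 (own x) x 100 (own y) x 16 mm; origin at the centre of its underside. The yellow pad is hinged 36 mm up, between two cheeks at the +x end, and its free end rises towards -x. The base stands on the other side of the jars from the tray (either side).
- pedal (a joint): Angle of the spring pedal: 0 released (pad sloping up 0.32 rad), 0.28 rad fully down at its stop. It springs back by itself; at the pressing point about 5 N starts it and about 12 N holds it at the stop.
- pedal_pad (a point): Where to press: a point on the top face of the yellow pad (66 mm wide, ribbed), on its middle line, 95 mm from the hinge and about 26 mm from its free end. It sinks about 26 mm from released to stop.
- bottle0: Bystander: amber bottle with black cap, 48 mm across, 95 mm tall. Origin at its underside.
- bottle1: Bystander: amber bottle with black cap, 48 mm across, 95 mm tall. Origin at its underside.
- tape: Bystander: brown roll of tape lying flat, 64 mm across, 24 mm high. Origin at its underside.
- cap: Bystander: loose black bottle cap, 26 mm across, 16 mm high, among the jars. Origin at its underside.
- stamp: Bystander: green block 30 x 55 x 22 mm, at the far side. Origin at its underside.
- marker: Bystander: blue and black marker, 110 x 14 x 14 mm, lying at the far side. Origin at its underside.
Mind the look-alikes: they are no part of the job. Leave any pink or purple look-alike of the jar3 alone. Leave any turquoise look-alike of the jar0 alone.

How it is judged:
On the way, in this order (a step that is already met when the one before it is completed fails the run):
1. every jar present carries a weight that balances on its crown, released (((horizontal distance between weight0 and jar0 below 0.015 m and z of weight0 in the frame of jar0 between 0.062 and 0.08 m and angle between the z axis of weight0 and the z axis of jar0, either way round below 0.3 rad and linear speed of weight0 below 0.03 m/s) or (horizontal distance between weight1 and jar0 below 0.015 m and z of weight1 in the frame of jar0 between 0.062 and 0.08 m and angle between the z axis of weight1 and the z axis of jar0, either way round below 0.3 rad and linear speed of weight1 below 0.03 m/s) or (horizontal distance between weight2 and jar0 below 0.015 m and z of weight2 in the frame of jar0 between 0.062 and 0.08 m and angle between the z axis of weight2 and the z axis of jar0, either way round below 0.3 rad and linear speed of weight2 below 0.03 m/s) or (horizontal distance between weight3 and jar0 below 0.015 m and z of weight3 in the frame of jar0 between 0.062 and 0.08 m and angle between the z axis of weight3 and the z axis of jar0, either way round below 0.3 rad and linear speed of weight3 below 0.03 m/s)) and ((horizontal distance between weight0 and jar1 below 0.015 m and z of weight0 in the frame of jar1 between 0.062 and 0.08 m and angle between the z axis of weight0 and the z axis of jar1, either way round below 0.3 rad and linear speed of weight0 below 0.03 m/s) or (horizontal distance between weight1 and jar1 below 0.015 m and z of weight1 in the frame of jar1 between 0.062 and 0.08 m and angle between the z axis of weight1 and the z axis of jar1, either way round below 0.3 rad and linear speed of weight1 below 0.03 m/s) or (horizontal distance between weight2 and jar1 below 0.015 m and z of weight2 in the frame of jar1 between 0.062 and 0.08 m and angle between the z axis of weight2 and the z axis of jar1, either way round below 0.3 rad and linear speed of weight2 below 0.03 m/s) or (horizontal distance between weight3 and jar1 below 0.015 m and z of weight3 in the frame of jar1 between 0.062 and 0.08 m and angle between the z axis of weight3 and the z axis of jar1, either way round below 0.3 rad and linear speed of weight3 below 0.03 m/s)) and ((horizontal distance between weight0 and jar2 below 0.015 m and z of weight0 in the frame of jar2 between 0.062 and 0.08 m and angle between the z axis of weight0 and the z axis of jar2, either way round below 0.3 rad and linear speed of weight0 below 0.03 m/s) or (horizontal distance between weight1 and jar2 below 0.015 m and z of weight1 in the frame of jar2 between 0.062 and 0.08 m and angle between the z axis of weight1 and the z axis of jar2, either way round below 0.3 rad and linear speed of weight1 below 0.03 m/s) or (horizontal distance between weight2 and jar2 below 0.015 m and z of weight2 in the frame of jar2 between 0.062 and 0.08 m and angle between the z axis of weight2 and the z axis of jar2, either way round below 0.3 rad and linear speed of weight2 below 0.03 m/s) or (horizontal distance between weight3 and jar2 below 0.015 m and z of weight3 in the frame of jar2 between 0.062 and 0.08 m and angle between the z axis of weight3 and the z axis of jar2, either way round below 0.3 rad and linear speed of weight3 below 0.03 m/s)) and ((horizontal distance between weight0 and jar3 below 0.015 m and z of weight0 in the frame of jar3 between 0.062 and 0.08 m and angle between the z axis of weight0 and the z axis of jar3, either way round below 0.3 rad and linear speed of weight0 below 0.03 m/s) or (horizontal distance between weight1 and jar3 below 0.015 m and z of weight1 in the frame of jar3 between 0.062 and 0.08 m and angle between the z axis of weight1 and the z axis of jar3, either way round below 0.3 rad and linear speed of weight1 below 0.03 m/s) or (horizontal distance between weight2 and jar3 below 0.015 m and z of weight2 in the frame of jar3 between 0.062 and 0.08 m and angle between the z axis of weight2 and the z axis of jar3, either way round below 0.3 rad and linear speed of weight2 below 0.03 m/s) or (horizontal distance between weight3 and jar3 below 0.015 m and z of weight3 in the frame of jar3 between 0.062 and 0.08 m and angle between the z axis of weight3 and the z axis of jar3, either way round below 0.3 rad and linear speed of weight3 below 0.03 m/s)) and contact force between the fingers and weight0 below 0.1 N and contact force between the fingers and weight1 below 0.1 N and contact force between the fingers and weight2 below 0.1 N and contact force between the fingers and weight3 below 0.1 N), for 0.4 s.
2. the pedal is held down at its stop while every jar carries its weight (((horizontal distance between weight0 and jar0 below 0.015 m and z of weight0 in the frame of jar0 between 0.062 and 0.08 m and angle between the z axis of weight0 and the z axis of jar0, either way round below 0.3 rad and linear speed of weight0 below 0.03 m/s) or (horizontal distance between weight1 and jar0 below 0.015 m and z of weight1 in the frame of jar0 between 0.062 and 0.08 m and angle between the z axis of weight1 and the z axis of jar0, either way round below 0.3 rad and linear speed of weight1 below 0.03 m/s) or (horizontal distance between weight2 and jar0 below 0.015 m and z of weight2 in the frame of jar0 between 0.062 and 0.08 m and angle between the z axis of weight2 and the z axis of jar0, either way round below 0.3 rad and linear speed of weight2 below 0.03 m/s) or (horizontal distance between weight3 and jar0 below 0.015 m and z of weight3 in the frame of jar0 between 0.062 and 0.08 m and angle between the z axis of weight3 and the z axis of jar0, either way round below 0.3 rad and linear speed of weight3 below 0.03 m/s)) and ((horizontal distance between weight0 and jar1 below 0.015 m and z of weight0 in the frame of jar1 between 0.062 and 0.08 m and angle between the z axis of weight0 and the z axis of jar1, either way round below 0.3 rad and linear speed of weight0 below 0.03 m/s) or (horizontal distance between weight1 and jar1 below 0.015 m and z of weight1 in the frame of jar1 between 0.062 and 0.08 m and angle between the z axis of weight1 and the z axis of jar1, either way round below 0.3 rad and linear speed of weight1 below 0.03 m/s) or (horizontal distance between weight2 and jar1 below 0.015 m and z of weight2 in the frame of jar1 between 0.062 and 0.08 m and angle between the z axis of weight2 and the z axis of jar1, either way round below 0.3 rad and linear speed of weight2 below 0.03 m/s) or (horizontal distance between weight3 and jar1 below 0.015 m and z of weight3 in the frame of jar1 between 0.062 and 0.08 m and angle between the z axis of weight3 and the z axis of jar1, either way round below 0.3 rad and linear speed of weight3 below 0.03 m/s)) and ((horizontal distance between weight0 and jar2 below 0.015 m and z of weight0 in the frame of jar2 between 0.062 and 0.08 m and angle between the z axis of weight0 and the z axis of jar2, either way round below 0.3 rad and linear speed of weight0 below 0.03 m/s) or (horizontal distance between weight1 and jar2 below 0.015 m and z of weight1 in the frame of jar2 between 0.062 and 0.08 m and angle between the z axis of weight1 and the z axis of jar2, either way round below 0.3 rad and linear speed of weight1 below 0.03 m/s) or (horizontal distance between weight2 and jar2 below 0.015 m and z of weight2 in the frame of jar2 between 0.062 and 0.08 m and angle between the z axis of weight2 and the z axis of jar2, either way round below 0.3 rad and linear speed of weight2 below 0.03 m/s) or (horizontal distance between weight3 and jar2 below 0.015 m and z of weight3 in the frame of jar2 between 0.062 and 0.08 m and angle between the z axis of weight3 and the z axis of jar2, either way round below 0.3 rad and linear speed of weight3 below 0.03 m/s)) and ((horizontal distance between weight0 and jar3 below 0.015 m and z of weight0 in the frame of jar3 between 0.062 and 0.08 m and angle between the z axis of weight0 and the z axis of jar3, either way round below 0.3 rad and linear speed of weight0 below 0.03 m/s) or (horizontal distance between weight1 and jar3 below 0.015 m and z of weight1 in the frame of jar3 between 0.062 and 0.08 m and angle between the z axis of weight1 and the z axis of jar3, either way round below 0.3 rad and linear speed of weight1 below 0.03 m/s) or (horizontal distance between weight2 and jar3 below 0.015 m and z of weight2 in the frame of jar3 between 0.062 and 0.08 m and angle between the z axis of weight2 and the z axis of jar3, either way round below 0.3 rad and linear speed of weight2 below 0.03 m/s) or (horizontal distance between weight3 and jar3 below 0.015 m and z of weight3 in the frame of jar3 between 0.062 and 0.08 m and angle between the z axis of weight3 and the z axis of jar3, either way round below 0.3 rad and linear speed of weight3 below 0.03 m/s)) and value of joint pedal above 0.25 rad), for 1 s.
At the end, for the whole second after the job is handed in: All four weights lie flat (within 0.2 rad) on the tray's floor, not on one another, at rest; every jar stands upright within 40 mm of where it stood at the start; the pedal is released (x of weight0 in the frame of tray between -0.07 and 0.07 m and y of weight0 in the frame of tray between -0.085 and 0.085 m and z of each of weight0, weight1, weight2, weight3 in the frame of tray below 0.017 m and angle between the z axis of each of weight0, weight1, weight2, weight3 and the z axis of tray, either way round below 0.2 rad and linear speed of each of weight0, weight1, weight2, weight3 below 0.02 m/s and x of weight1 in the frame of tray between -0.07 and 0.07 m and y of weight1 in the frame of tray between -0.085 and 0.085 m and x of weight2 in the frame of tray between -0.07 and 0.07 m and y of weight2 in the frame of tray between -0.085 and 0.085 m and x of weight3 in the frame of tray between -0.07 and 0.07 m and y of weight3 in the frame of tray between -0.085 and 0.085 m and angle between each of jar0, jar1, jar2, jar3's own z axis and vertical below 0.1 rad and distance of each of jar0, jar1, jar2, jar3 from where it was at the start of the episode below 0.04 m and value of joint pedal below 0.05 rad); the robot touches nothing.
It fails at once if a finger presses on a jar with more than 12 N (contact force between the fingers and jar0 above 12 N or contact force between the fingers and jar1 above 12 N or contact force between the fingers and jar2 above 12 N or contact force between the fingers and jar3 above 12 N).
It fails at once if a bystander is tipped over or pushed more than 50 mm (distance of any of bottle0, bottle1, tape, cap, stamp, marker from where it was at the start of the episode above 0.05 m or angle between any of bottle0, bottle1, tape, cap, stamp, marker's own z axis and vertical above 0.7 rad).
Of jar0, jar1, jar2, jar3 only 3 to 4 are there at a start; the rules pass over those that are not, and their reading is None.
At some moment in a run one of weight0, weight1, weight2, weight3 may be knocked a few centimetres aside while the robot is not near it.
Once in a run the grip may slacken for a moment while it holds something.
It also fails if it takes over 210 s, if anything falls off the work surface, if the arm or the gripper's body presses on something with over 40 N, if the wrist force passes 120 N, or if a joint passes its speed limit or range.

## Working session

There is one attempt and no reset: what is moved stays moved. The work goes in short steps, Python scripts to look and compute and a tool call to move; the robot and the scene stay as the last step left them, time stands still between calls to the robot, and variables do not carry over. Pictures are saved under pics/ and viewed, at most 14 in all, crops included, and the job is handed in when it is done.

Besides the shell and the picture viewer there is one more tool, called as name(argument=value, ...) on one line, values as JSON. jog_arm: Moves the arm, as the interface text tells. Shift numbers are shares of 100 mm and turn numbers shares of 2 pi rad, none past 1 either way. Its arguments: {"type":"object","properties":{"plan":{"type":"array"},"hand":{"type":"number"},"squeeze":{"type":"number"}},"required":["plan"]}

```bash
mkdir -p pics; ls; python3 - <<'E'
from plant import r
import cv2,numpy as np
np.set_printoptions(precision=4,suppress=True)
print(r.state())
a=r.grab_frame("scene");b=r.grab_frame("top")
cv2.imwrite("pics/scene.png",a);cv2.imwrite("pics/top.png",b)
for c in("scene","top","wrist"):print(c,r.get_calibration(c))
for n in["weight0","jar0","tray","pedal_base","pedal_pad","cap","bottle0","tape"]:
  print(n,[(round(d['score'],2),np.round(d['location'],1).tolist()) for d in r.mark_of("top",n)])
E
```

```text
pics
{'time_s': 0.0, 'joint_pos': array([-1.2986,  0.3329, -0.0647,  1.461 ,  0.0216,  1.3499, -0.0885]), 'qvel': array([ 0.0003, -0.0003, -0.0013,  0.0008,  0.0002,  0.0004,  0.0006]), 'joint_torque': array([  0.    , -62.5439,   0.0491, -39.1604,   0.0161,   0.01  ,
        -0.    ]), 'position': array([0.1815, 0.5976, 0.2057]), 'tool_rot': array([-0.4614, -3.1074,  0.0023]), 'contact_force': array([ 1.1357, -0.0077, -0.6472]), 'torque': array([-0.0324,  0.0304, -0.0245]), 'grasp_force': 0.0, 'opening': 0.08525823513644834}
scene {'fx': 526.099201632699, 'fy': 526.099201632699, 'cx': 319.3038944833055, 'cy': 236.08265982911487, 'T': array([[ 0.3311, -0.8185,  0.4695,  1.0444],
       [ 0.9436,  0.2891, -0.1615, -0.1807],
       [-0.0035,  0.4965,  0.8681,  0.9659],
       [ 0.    ,  0.    ,  0.    ,  1.    ]])}
top {'fx': 586.925414496097, 'fy': 586.925414496097, 'cx': 325.96753872375643, 'cy': 240.47991987532066, 'T': array([[ 0.0164,  0.9916, -0.1282,  0.3779],
       [-0.9998,  0.0171,  0.0043, -0.0029],
       [ 0.0064,  0.1281,  0.9917,  1.4958],
       [ 0.    ,  0.    ,  0. 
[... 180 characters left out ...]
      [ 1.    , -0.0001,  0.    , -0.0008],
       [ 0.0001,  0.3143, -0.9493, -0.1685],
       [ 0.    ,  0.    ,  0.    ,  1.    ]])}
weight0 [(0.95, [418.9, 241.4]), (0.9, [449.9, 244.3]), (0.68, [411.9, 270.2]), (0.6, [450.8, 272.9]), (0.36, [194.9, 266.1])]
jar0 [(0.97, [372.8, 323.9]), (0.86, [286.6, 284.8]), (0.74, [329.8, 324.7]), (0.66, [346.2, 282.7]), (0.63, [360.0, 222.3]), (0.57, [281.5, 332.3])]
tray [(0.73, [430.7, 260.9])]
pedal_base [(0.87, [199.6, 256.2])]
pedal_pad [(0.67, [194.8, 266.6]), (0.44, [416.5, 244.2])]
cap [(0.48, [319.8, 249.3]), (0.37, [387.1, 182.6]), (0.25, [316.6, 165.6])]
bottle0 [(0.77, [229.5, 171.9]), (0.6, [387.1, 183.1])]
tape [(0.82, [317.2, 165.7])]
```

```bash
python3 - <<'E'
import cv2
b=cv2.imread("pics/top.png");cv2.imwrite("pics/topc.png",cv2.resize(b[140:380,160:480],(800,600),interpolation=cv2.INTER_CUBIC))
E
```

```text
(no output)
```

View pics/topc.png

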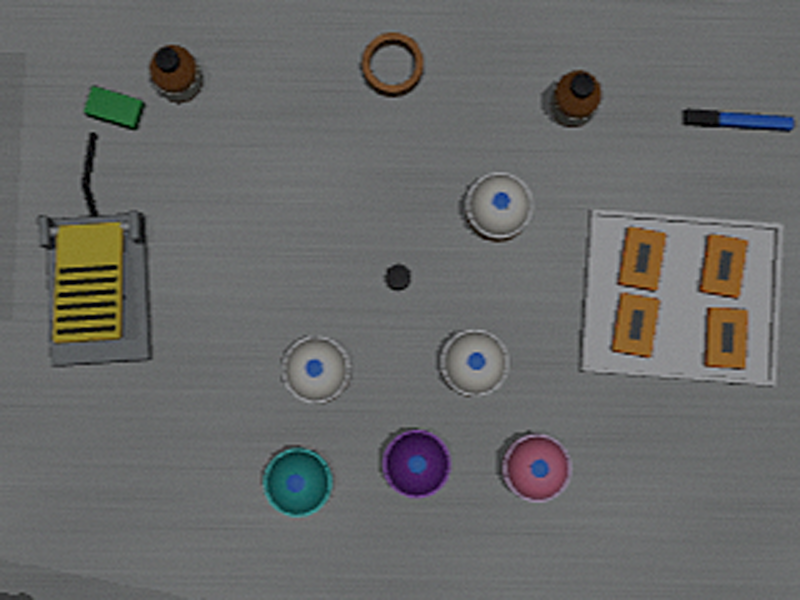

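View pics/scene.png

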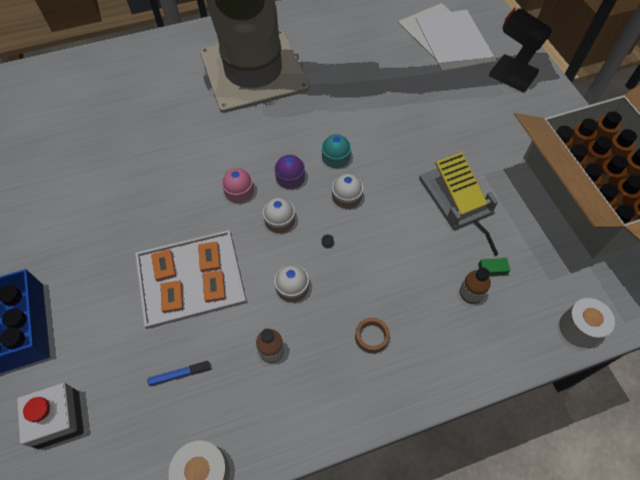

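The top view (crop scale 2.5, offset 160,140) shows three white jars with seals at crop (501,201), (314,368) and (477,361). The turquoise, purple and pink jars in the bottom row are the look-alikes. The tray is on the right with four weights, the pedal is on the left with its hinge at the far end, and the cap is among the jars. The scene view agrees.

```bash
cat > h.py <<'E'
from plant import r
import cv2,numpy as np
from scipy.spatial.transform import Rotation as R
np.set_printoptions(precision=4,suppress=True)
def cam(c,st=None):
    k=r.get_calibration(c)
    if c=="wrist":
        st=st or r.state(); T=np.eye(4);T[:3,:3]=R.from_rotvec(st['tool_rot']).as_matrix();T[:3,3]=st['position']
        return k,T@k['mount']
    return k,k['T']
def ray(c,px,z,st=None):
    "world point at height z seen at px"
    k,T=cam(c,st); d=T[:3,:3]@[(px[0]-k['cx'])/k['fx'],-(px[1]-k['cy'])/k['fy'],-1]
    return T[:3,3]+d*(z-T[2,3])/d[2]
COL={"orange":((8,140,70),(20,255,255)),"blue":((103,120,60),(118,255,255)),"yellow":((22,150,80),(35,255,255))}
def blobs(im,col,lo,hi=1e9):
    m=cv2.inRange(cv2.cvtColor(im,cv2.COLOR_BGR2HSV),*[np.array(v) for v in COL[col]])
    if col=="orange": m=cv2.morphologyEx(m,cv2.MORPH_CLOSE,np.ones((3,3)))
    cs,_=cv2.findContours(m,cv2.RETR_EXTERNAL,cv2.CHAIN_APPROX_NONE)
    return [c for c in cs if lo<=cv2.contourArea(c)<=hi]
def planar(c,cnt,z,st=None):
    "centre, size, yaw of long side, of a contour in the plane z (mm,deg)"
    w=np.array([ray(c,p,z,st)[:2] for p in cnt[:,0,:]])*1000
    (cx,cy),(a,b),t=cv2.minAreaRect(w.astype(np.float32))
    if b>a:a,b,t=b,a,t+90
    return np.round([cx,cy,a,b,(t+90)%180-90],1)
def tool(dx,dy,st=None):
    "world mm -> tool shares"
    M=R.from_rotvec((st or r.state())['tool_rot']).as_matrix(); return M.T@[dx/100,dy/100,0]
def yaw(st): 
    M=R.from_rotvec(st['tool_rot']).as_matrix(); return np.degrees(np.arctan2(M[1,0],M[0,0]))
E
python3 - <<'E'
from h import *
for c in("scene","top"):
    im=cv2.imread(f"pics/{c}.png")
    print(c)
    for k in blobs(im,"orange",100,2000): print("W",cv2.minAreaRect(k)[0],planar(c,k,.019))
    for k in blobs(im,"blue",12,400): print("B",cv2.minAreaRect(k)[0],planar(c,k,.064))
    for k in blobs(im,"yellow",100): print("Y",cv2.minAreaRect(k)[0],planar(c,k,.055))
for n,p,z in[("tray",(430.7,260.9),.0),("tl",(160+593/2.5,140+210/2.5),.013),("tr",(160+781/2.5,140+224/2.5),.013),("br",(160+775/2.5,140+384/2.5),.013),("bl",(160+582/2.5,140+370/2.5),.013),("base",(199.6,256.2),0),("pad",(194.8,266.6),.06)]:
    print(n,ray("top",p,z)*1000)
E
```

```text
scene
W (170.8882293701172, 295.54705810546875) [ 561.7 -321.4   58.6   38.7   -9.1]
W (477.32342529296875, 282.3280029296875) [735.  254.5  43.8  36.2  37.4]
W (213.13055419921875, 285.45794677734375) [ 567.8 -238.7   59.1   38.5   -9.7]
W (162.67599487304688, 264.468017578125) [ 488.8 -323.7   59.1   38.6   -2.6]
W (208.45904541015625, 255.54920959472656) [ 500.  -231.9   58.9   38.4  -10. ]
W (622.1220092773438, 140.40245056152344) [525.3 739.3 159.1  48.   -0.3]
B (168.6886749267578, 375.66033935546875) [ 731.  -348.    71.6   13.2   87.1]
B (290.3000183105469, 273.4000244140625) [615.4 -91.8  14.2  13.6  42.1]
B (277.5, 204.5) [457.9 -69.   14.4  12.2  70.5]
B (347.5000305175781, 179.50001525878906) [447.3  88.5  13.2  13.2 -71.3]
B (235.0, 174.0) [ 354.1 -131.2   13.2   10.5   70.5]
B (288.5, 159.5) [355.2 -12.5  15.3  13.5  70.5]
B (336.5, 138.5) [335.  105.1  15.5  14.2  70.5]
Y (461.00006103515625, 183.00001525878906) [527.  314.2 146.7  64.4  -4.3]
top
W (450.2545166015625, 274.6549987792969) [ 487.1 -324.    59.5   39.1   -3.2]
W (413.8377990722656, 269.47296142578125) [ 4
[... 567 characters left out ...]
336.2 102.8  14.5  14.3 -89.1]
B (375.5, 327.0) [ 354.3 -132.1   14.4   12.1    0.4]
B (326.0, 325.5) [356.  -12.5  16.7  14.5   0.9]
B (285.5, 287.0) [447.1  87.5  14.6  12.2   1.4]
B (350.0000305175781, 284.0000305175781) [457.  -69.4  13.8  13.7 -44.2]
B (360.1000061035156, 219.80001831054688) [615.9 -92.6  14.6  13.3 -25.7]
B (461.9416198730469, 187.8172607421875) [ 701.1 -345.8   74.9   12.5   86.8]
Y (194.5, 252.5) [529.  313.4 116.4  65.6   1.2]
tray [ 523.1107 -278.4226    0.    ]
tl [ 615.1893 -190.8373   13.    ]
tr [ 604.0436 -383.3138   13.    ]
br [ 440.7335 -374.7069   13.    ]
bl [ 451.5738 -179.867    13.    ]
base [525.1212 313.1137   0.    ]
pad [493.4391 311.0501  60.    ]
```

jog_arm(plan=[-1,-1,0,-0.022,-1,-1,0,-0.022,-1,-1,0,-0.022,-1,-1,0,-0.022], hand=0.3, squeeze=60)

```text
time_s: 0.83
position: [0.2519, 0.4688, 0.2067]
tool_rot: [0.254, 3.13, -0.001]
contact_force: [1.3, 0.4, -0.5]
opening: 0.0598
grasp_force: 0.0
```

jog_arm(plan=[-1,-1,0,0,-1,-1,0,0,-1,-1,0,0,-1,-1,0,0])

```text
time_s: 1.17
position: [0.335, 0.3541, 0.2069]
tool_rot: [0.255, 3.13, -0.0]
contact_force: [0.2, -0.5, -0.3]
opening: 0.0596
grasp_force: 0.0
```

jog_arm(plan=[-1,-1,0,0,-1,-1,0,0,-1,-1,0,0,-1,-1,0,0])

```text
time_s: 1.5
position: [0.4177, 0.2393, 0.207]
tool_rot: [0.255, 3.13, -0.0]
contact_force: [0.1, -0.8, 0.0]
opening: 0.0598
grasp_force: 0.0
```

jog_arm(plan=[-1,-1,0,0,-1,-1,0,0,-1,-1,0,0,-1,-1,0,0])

```text
time_s: 1.83
position: [0.5004, 0.1245, 0.2069]
tool_rot: [0.255, 3.129, -0.002]
contact_force: [-0.5, -0.7, 0.3]
opening: 0.0598
grasp_force: 0.0
```

jog_arm(plan=[-1,-1,0,0,-1,-1,0,0,-1,-1,0,0,-1,-1,0,0], hand=0.35)

```text
time_s: 2.17
position: [0.5829, 0.0099, 0.2067]
tool_rot: [0.254, 3.13, -0.003]
contact_force: [0.4, -0.1, 0.4]
opening: 0.0558
grasp_force: 0.0
```

jog_arm(plan=[0,-1,0,0,0,-1,0,0,0,-1,0,0])

```text
time_s: 2.42
position: [0.5641, -0.0896, 0.2068]
tool_rot: [0.255, 3.131, -0.004]
contact_force: [-0.5, -0.7, -0.5]
opening: 0.0557
grasp_force: 0.0
```

jog_arm(plan=[0,-1,0,0,0,-1,0,0,0,-1,0,0])

```text
time_s: 2.67
position: [0.5478, -0.1881, 0.207]
tool_rot: [0.255, 3.131, -0.003]
contact_force: [-0.6, -0.9, 0.6]
opening: 0.0555
grasp_force: 0.0
```

jog_arm(plan=[-0.23,-0.48,0.8,0,-0.23,-0.48,0.8,0,-0.23,-0.48,0.8,0,-0.23,-0.48,0.8,0])

```text
time_s: 3.0
position: [0.5629, -0.234, 0.1234]
tool_rot: [-0.25, -3.126, 0.0]
contact_force: [0.8, -0.3, 0.3]
opening: 0.0553
grasp_force: 0.0
```

```bash
cat > w.py <<'E'
from h import *
import sys
z=float(sys.argv[1]);name=sys.argv[2];lo=float(sys.argv[3]) if len(sys.argv)>3 else 300
st=r.state();im=r.grab_frame("wrist");cv2.imwrite(f"pics/{name}.png",im)
print(st['position']*1000,"yaw",yaw(st),"op",st['opening'],"t",st['time_s'],"F",st['contact_force'])
for col,zz in(("orange",z),("blue",.064)):
    for k in blobs(im,col,lo):
        p=planar("wrist",k,zz,st);d=p[:2]-st['position'][:2]*1000
        print(col,cv2.minAreaRect(k)[0],p,"delta tool",tool(*d,st)[:2])
E
python3 w.py .019 w1
```

```text
[ 562.9486 -234.0441  123.4415] yaw 170.86811804109394 op 0.05530474567940078 t 3.0 F [ 0.7971 -0.2544  0.302 ]
orange (627.5, 410.5) [770.8  -0.9  57.2  19.    5. ] delta tool [-1.6821  2.6318]
orange (195.2620849609375, 235.14483642578125) [ 558.5 -323.6   59.8   39.2   -9. ] delta tool [-0.0982 -0.8913]
orange (309.5, 227.0) [ 565.6 -240.8   58.9   38.9   -9.1] delta tool [-0.0369 -0.0625]
orange (164.42442321777344, 134.44244384765625) [ 486.2 -324.7   59.1   41.9   -2.8] delta tool [ 0.6139 -1.0169]
orange (302.4999694824219, 128.99998474121094) [ 497.4 -234.2   58.3   39.    -9.2] delta tool [ 0.6469 -0.1056]
blue (550.7500610351562, 287.25) [614.9 -93.3  16.7  16.6 -52. ] delta tool [-0.2896  1.4721]
blue (602.5, 9.0) [460.  -71.3  16.7   8.2  80.9] delta tool [1.2747 1.4434]
```

View pics/w1.png

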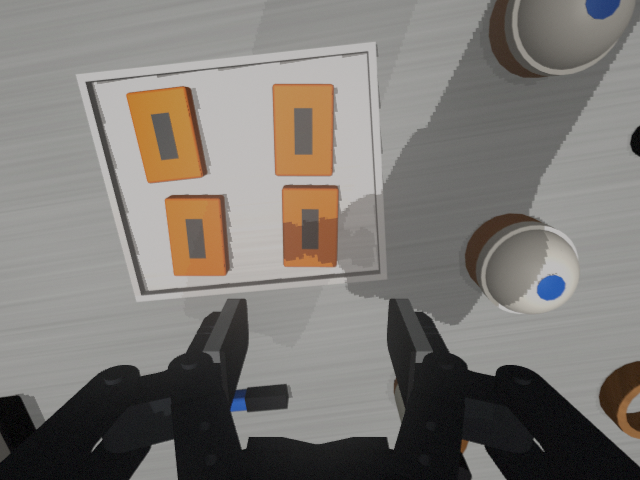

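The wrist view shows the four weights in the tray at (310,227), (302,129), (195,235) and (164,134). The fingers come in near W4, with jars A and B to the right. I'll go down on W4.

jog_arm(plan=[-0.045,-0.053,0.9,0,-0.045,-0.053,0.9,0,-0.045,-0.053,0.9,0,-0.045,-0.053,0.9,0,-0.045,-0.053,0.9,0])

```text
time_s: 3.47
position: [0.57, -0.2382, 0.0391]
tool_rot: [0.244, 3.13, -0.0]
contact_force: [-0.2, -0.4, 1.0]
opening: 0.0556
grasp_force: 0.0
```

jog_arm(plan=[0,0,0.1,0,0,0,0.1,0,0,0,0.1,0,0,0,0.1,0])

```text
time_s: 3.8
position: [0.5691, -0.2387, 0.0274]
tool_rot: [0.245, 3.131, 0.0]
contact_force: [-0.2, -0.6, 0.5]
opening: 0.056
grasp_force: 0.0
```

jog_arm(plan=[0.023,-0.012,0.1,0,0.023,-0.012,0.19,0,0.023,-0.012,0.19,0,0.023,-0.012,0.19,0])

```text
time_s: 4.13
position: [0.5654, -0.2393, 0.0065]
tool_rot: [-0.246, -3.13, -0.001]
contact_force: [-0.1, -0.4, 0.1]
opening: 0.0553
grasp_force: 0.0
```

```bash
python3 w.py .019 w2
```

```text
[ 565.3843 -239.2789    6.465 ] yaw 171.01814024602731 op 0.055255735106345905 t 4.1333 F [-0.0803 -0.4281  0.0591]
orange (131.53822326660156, 304.7679443359375) [ 557.7 -321.8   62.9   43.4   -9. ] delta tool [-0.0529 -0.8271]
orange (315.5, 291.5) [ 563.6 -240.8   62.5   39.3   -9.4] delta tool [ 0.0152 -0.0178]
orange (68.64707946777344, 142.08822631835938) [ 486.  -323.8   59.3   44.9   -2.7] delta tool [ 0.6522 -0.9588]
orange (303.5, 134.5) [ 497.3 -234.3   58.8   39.3   -9.2] delta tool [ 0.6803 -0.0571]
```

View pics/w2.png

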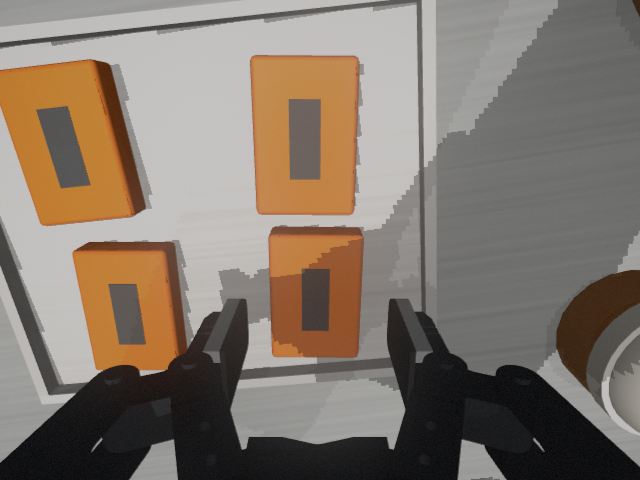

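The fingers straddle W4 (top-face centre near (316,293)) and clear the tray wall, so I'll close.

jog_arm(plan=[0,0,0,0,0,0,0,0,0,0,0,0,0,0,0,0,0,0,0,0], hand=1, squeeze=60)

```text
time_s: 4.6
position: [0.5663, -0.2394, 0.0076]
tool_rot: [0.246, 3.132, 0.0]
contact_force: [-0.4, 0.1, 0.0]
opening: -0.0002
grasp_force: 0.0
```

jog_arm(plan=[0,0,-0.2,0,0,0,-0.4,0,0,0,-0.8,0,0,0,-1,0,0,0,-1,0])

```text
time_s: 5.02
position: [0.5687, -0.2409, 0.1127]
tool_rot: [0.246, 3.124, -0.002]
contact_force: [1.3, -0.5, 0.4]
opening: 0.0001
grasp_force: 0.0
```

```bash
python3 w.py .12 w3; python3 - <<'E'
import cv2
b=cv2.imread("pics/w3.png");cv2.imwrite("pics/w3c.png",b[200:480,120:500])
E
```

```text
[ 568.6628 -240.8517  112.7487] yaw 171.008878831001 op 0.00014355345036445416 t 5.0167 F [ 1.2993 -0.4918  0.4343]
orange (197.82057189941406, 228.16763305664062) [ 530.9 -286.9   36.8   24.    -9. ] delta tool [ 0.301  -0.5138]
orange (318.0, 219.5) [ 535.1 -236.1   35.8   24.    -9. ] delta tool [ 0.3389 -0.0055]
orange (165.82998657226562, 121.80999755859375) [ 486.6 -287.6   36.2   25.6   -2.8] delta tool [ 0.7375 -0.59  ]
orange (311.5, 117.0) [ 493.6 -232.1   35.9   23.9   -9.2] delta tool [ 0.7551 -0.0309]
blue (571.0, 283.5) [614.3 -94.   16.7  16.6   3.3] delta tool [-0.2213  1.5218]
```

View pics/w3c.png

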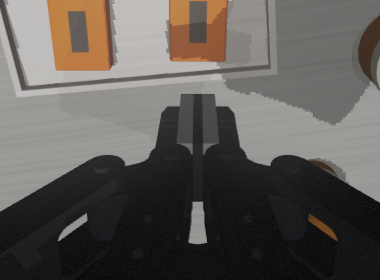

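The fingers closed on nothing. In this crop they are shut and empty at (198,100), and W4 is still in the tray. The pixel geometry puts the tips about 30 mm behind the nominal TCP, so I'll descend lower while watching the force.

```bash
python3 w.py .019 w4
```

```text
[ 567.6451 -240.0949  110.1537] yaw 171.02647615267367 op -0.00011608814738427983 t 5.0667 F [-0.4023  0.0585 -0.6603]
orange (196.05882263183594, 230.73529052734375) [ 557.7 -323.4   60.2   39.1   -9. ] delta tool [-0.0317 -0.8384]
orange (317.0, 222.0) [ 564.5 -240.8   58.8   39.1   -9.3] delta tool [ 0.03   -0.0119]
orange (164.72000122070312, 123.96000671386719) [ 485.8 -324.5   59.    41.7   -2.7] delta tool [ 0.6768 -0.9614]
orange (310.5, 119.0) [ 497.1 -234.2   58.2   39.    -9.2] delta tool [ 0.706  -0.0518]
blue (572.300048828125, 287.1000061035156) [614.3 -93.9  16.8  16.7  24.9] delta tool [-0.2328  1.5168]
```

jog_arm(plan=[0.01,0,0.5,0,0.01,0,0.9,0,0.01,0,0.9,0,0.01,0,0.9,0], hand=0.35)

```text
time_s: 5.45
position: [0.5623, -0.2383, 0.0141]
tool_rot: [-0.245, -3.125, -0.002]
contact_force: [0.2, 0.2, 1.2]
opening: 0.048
grasp_force: 0.0
```

jog_arm(plan=[0,0,0.08,0,0,0,0.16,0,0,0,0.16,0,0,0,0.16,0])

```text
time_s: 5.78
position: [0.5656, -0.2394, 0.0022]
tool_rot: [0.246, 3.131, -0.0]
contact_force: [-0.2, -0.8, -0.3]
opening: 0.0559
grasp_force: 0.0
```

jog_arm(plan=[0,0,0.02,0,0,0,0.04,0,0,0,0.04,0])

```text
time_s: 6.03
position: [0.5653, -0.2392, -0.0025]
tool_rot: [0.246, 3.132, 0.0]
contact_force: [-0.6, -0.2, -0.5]
opening: 0.0554
grasp_force: 0.0
```

jog_arm(plan=[0,0,0.025,0,0,0,0.05,0,0,0,0.05,0])

```text
time_s: 6.28
position: [0.5649, -0.2391, -0.0081]
tool_rot: [-0.246, -3.131, -0.0]
contact_force: [-0.3, -0.6, -0.0]
opening: 0.0558
grasp_force: 0.0
```

jog_arm(plan=[0,0,0.02,0,0,0,0.03,0,0,0,0.03,0])

```text
time_s: 6.53
position: [0.565, -0.2392, -0.0108]
tool_rot: [-0.246, -3.132, -0.0]
contact_force: [-0.6, 0.4, 0.6]
opening: 0.0555
grasp_force: 0.0
```

jog_arm(plan=[0,0,0.02,0,0,0,0.03,0,0,0,0.03,0])

```text
time_s: 6.78
position: [0.565, -0.2392, -0.0138]
tool_rot: [-0.246, -3.132, -0.0]
contact_force: [0.4, 0.6, 0.2]
opening: 0.055
grasp_force: 0.0
```

jog_arm(plan=[0,0,0.02,0,0,0,0.03,0,0,0,0.03,0])

```text
time_s: 7.03
position: [0.565, -0.2392, -0.0168]
tool_rot: [-0.246, -3.132, -0.0]
contact_force: [0.2, -0.6, -0.5]
opening: 0.0554
grasp_force: 0.0
```

jog_arm(plan=[0,0,0.01,0,0,0,0.02,0,0,0,0.02,0])

```text
time_s: 7.28
position: [0.565, -0.2393, -0.0187]
tool_rot: [-0.246, -3.132, -0.0]
contact_force: [0.0, 0.0, -0.2]
opening: 0.0556
grasp_force: 0.0
```

jog_arm(plan=[0,0,0.01,0,0,0,0.02,0,0,0,0.02,0])

```text
time_s: 7.53
position: [0.5651, -0.2392, -0.0208]
tool_rot: [-0.246, -3.132, -0.0]
contact_force: [-0.0, 0.1, 0.4]
opening: 0.0557
grasp_force: 0.0
```

```bash
python3 w.py .019 w5
```

```text
[ 565.0522 -239.2361  -20.7578] yaw 171.03303840978157 op 0.05565432653255357 t 7.5333 F [-0.0264  0.0655  0.4393]
orange (98.41178894042969, 326.1470947265625) [ 556.2 -321.1   61.6   44.4   -9. ] delta tool [-0.0402 -0.8224]
orange (315.0, 324.0) [ 563.4 -240.8   63.5   39.4   -9.5] delta tool [ 0.0139 -0.018 ]
orange (47.71940994262695, 146.2876434326172) [ 486.2 -321.1   59.3   41.8   -2.8] delta tool [ 0.6513 -0.9315]
orange (301.0, 140.5) [ 497.3 -234.3   59.1   39.3   -9.2] delta tool [ 0.6769 -0.0568]
```

View pics/w5.png

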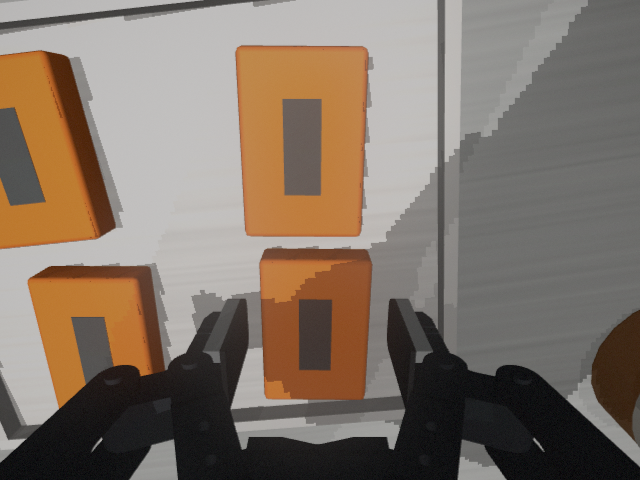

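The tips are now beside W4 (its top face spans rows 262–398, columns 262–370), so I'll close again.

jog_arm(plan=[0,0,0,0,0,0,0,0,0,0,0,0,0,0,0,0,0,0,0,0], hand=1, squeeze=50)

```text
time_s: 8.0
position: [0.5654, -0.2394, -0.0202]
tool_rot: [0.246, 3.131, -0.0]
contact_force: [-0.8, 0.8, 5.0]
opening: 0.0389
grasp_force: 51.6
```

jog_arm(plan=[0,0,-0.1,0,0,0,-0.3,0,0,0,-0.65,0,0,0,-1,0,0,0,-1,0])

```text
time_s: 8.42
position: [0.5682, -0.2411, 0.0865]
tool_rot: [0.246, 3.123, -0.003]
contact_force: [1.0, -0.3, -1.6]
opening: 0.0391
grasp_force: 51.0
```

jog_arm(plan=[-0.05,0.2,-0.1,0,-0.1,0.4,-0.2,0,-0.15,0.6,-0.2,0,-0.2,0.8,-0.2,0,-0.2,0.8,-0.2,0])

```text
time_s: 8.83
position: [0.5992, -0.1577, 0.0994]
tool_rot: [0.236, 3.132, 0.004]
contact_force: [1.1, 0.6, -2.8]
opening: 0.0383
grasp_force: 51.0
```

```bash
python3 w.py .140 w6; python3 -c "
import cv2
cv2.imwrite('pics/w6c.png',cv2.imread('pics/w6.png')[100:480,100:640])"
```

```text
[ 599.2266 -157.7054   99.3793] yaw 171.37671821320114 op 0.03828323104600598 t 8.8333 F [ 1.0861  0.593  -2.7965]
orange (583.5363159179688, 394.77313232421875) [644.  -57.9  33.3  23.2  41.5] delta tool [-0.293   1.0539]
orange (317.5, 345.5) [ 608.  -159.9   85.6   39.3   -8.7] delta tool [-0.09   -0.0085]
orange (58.36162567138672, 209.10943603515625) [ 539.6 -236.3   31.    23.4   -9. ] delta tool [ 0.4717 -0.8665]
orange (27.282176971435547, 89.82178497314453) [ 502.4 -236.2   30.6   21.4   -3.3] delta tool [ 0.8396 -0.9212]
orange (164.7174835205078, 86.97189331054688) [ 508.1 -191.2   30.4   21.4   -9.4] delta tool [ 0.8507 -0.4678]
blue (72.86492919921875, 398.7880554199219) [ 669.9 -323.9   49.6   16.5   87. ] delta tool [-0.9479 -1.5372]
blue (435.5, 267.0) [614.5 -94.   16.8  16.2  -2.6] delta tool [-0.0555  0.6528]
```

View pics/w6c.png

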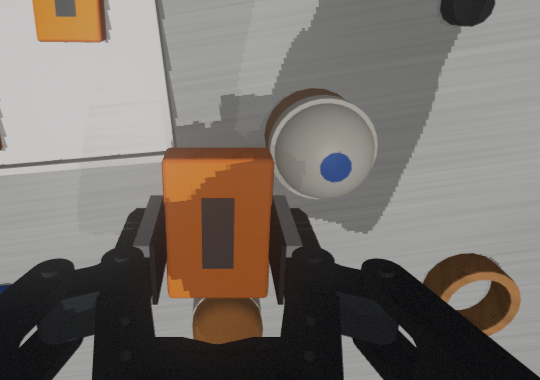

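W4 hangs level in the grip (top face rows 263–397), and jar A's seal is at full-frame (435,267). I'll check how well the weight is centred.

```bash
python3 - <<'E'
from h import *
st={'position':np.array([.5992266,-.1577054,.0993793]),'tool_rot':np.array([.236,3.132,.004])}
for v in(263,298,368,397):print(v,[tool(*((ray("wrist",(317.5,v),z,st)-st['position'])[:2]*1000),st)[:2] for z in(.136,.139,.142)])
E
```

```text
263 [array([ 0.2662, -0.008 ]), array([ 0.2786, -0.0081]), array([ 0.2909, -0.0082])]
298 [array([ 0.1262, -0.008 ]), array([ 0.1417, -0.0081]), array([ 0.1573, -0.0082])]
368 [array([-0.1816, -0.0079]), array([-0.159, -0.008]), array([-0.1365, -0.0081])]
397 [array([-0.3213, -0.0079]), array([-0.2956, -0.008 ]), array([-0.2699, -0.0081])]
```

jog_arm(plan=[-0.02,0.3,0,0,-0.05,0.66,0,0,-0.05,0.66,0,0,-0.05,0.66,0.2,0,-0.05,0.66,0.3,0])

```text
time_s: 9.3
position: [0.6119, -0.099, 0.0682]
tool_rot: [-0.245, -3.131, 0.0]
contact_force: [-0.1, 0.3, -2.4]
opening: 0.0387
grasp_force: 51.1
```

jog_arm(plan=[0,0,0.1,0,0,0,0.18,0,0,0,0.18,0,0,0,0.18,0])

```text
time_s: 9.63
position: [0.6123, -0.0996, 0.0512]
tool_rot: [-0.247, -3.131, 0.0]
contact_force: [-0.8, 0.1, -1.5]
opening: 0.0386
grasp_force: 51.1
```

```bash
python3 -c "
from h import *
st=r.state();print(st['position']*1000,yaw(st),st['contact_force'],tool(614.5-st['position'][0]*1e3,-94-st['position'][1]*1e3,st))"
```

```text
[612.2808 -99.5664  51.2284] 170.98342042536262 [-0.7805  0.0788 -1.5474] [-0.0132  0.0585 -0.    ]
```

jog_arm(plan=[-0.01,0.066,0,0,-0.01,0.066,0.03,0,-0.01,0.066,0.07,0,-0.01,0.066,0.07,0])

```text
time_s: 9.97
position: [0.6144, -0.0923, 0.0439]
tool_rot: [-0.245, -3.131, -0.0]
contact_force: [0.1, -0.8, -3.3]
opening: 0.0387
grasp_force: 51.1
```

jog_arm(plan=[0,0,0.01,0,0,0,0.02,0,0,0,0.02,0,0,0,0.02,0])

```text
time_s: 10.3
position: [0.6146, -0.0927, 0.0425]
tool_rot: [-0.246, -3.132, -0.0]
contact_force: [-0.2, 0.0, -2.5]
opening: 0.0387
grasp_force: 51.1
```

jog_arm(plan=[0,0,0.01,0,0,0,0.015,0,0,0,0.015,0,0,0,0.015,0])

```text
time_s: 10.63
position: [0.6146, -0.0926, 0.041]
tool_rot: [-0.246, -3.132, -0.0]
contact_force: [0.2, 0.4, -2.1]
opening: 0.0387
grasp_force: 51.1
```

jog_arm(plan=[0,0,0.005,0,0,0,0.01,0,0,0,0.01,0])

```text
time_s: 10.88
position: [0.6146, -0.0926, 0.0399]
tool_rot: [-0.246, -3.132, -0.0]
contact_force: [-0.3, 0.6, -1.9]
opening: 0.0384
grasp_force: 51.1
```

jog_arm(plan=[0,0,0.005,0,0,0,0.01,0,0,0,0.01,0])

```text
time_s: 11.13
position: [0.6146, -0.0926, 0.0388]
tool_rot: [-0.246, -3.132, -0.0]
contact_force: [0.5, -0.0, -2.4]
opening: 0.0388
grasp_force: 51.1
```

jog_arm(plan=[0,0,0.005,0,0,0,0.01,0,0,0,0.01,0])

```text
time_s: 11.38
position: [0.6148, -0.0927, 0.0385]
tool_rot: [0.246, 3.132, 0.001]
contact_force: [-2.0, 0.6, 4.7]
opening: 0.0393
grasp_force: 32.9
```

jog_arm(plan=[0,0,0,0,0,0,0,0,0,0,0,0,0,0,0,0,0,0,0,0], hand=0.3)

```text
time_s: 11.8
position: [0.6147, -0.0926, 0.0379]
tool_rot: [0.246, 3.132, 0.0]
contact_force: [0.1, -0.9, -0.4]
opening: 0.0601
grasp_force: 0.0
```

jog_arm(plan=[0,0,-0.1,0,0,0,-0.4,0,0,0,-0.7,0,0,0,-1,0,0,0,-1,0])

```text
time_s: 12.22
position: [0.6177, -0.0936, 0.1451]
tool_rot: [0.246, 3.123, 0.001]
contact_force: [0.8, -0.2, 0.6]
opening: 0.0599
grasp_force: 0.0
```

```bash
cat > t.py <<'E'
from h import *
import sys
"top view: weights near tray (z .019) or on jars (z .078), seals"
im=r.grab_frame("top");cv2.imwrite(f"pics/{sys.argv[1]}.png",im)
for k in blobs(im,"orange",60,800):
    p=planar("top",k,.019);q=planar("top",k,.078)
    if p[1]<140 and p[0]<730:print("floor",p,"jar",q)
for k in blobs(im,"blue",12,60):print("seal",planar("top",k,.064))
E
python3 w.py .078 w7; python3 t.py t7
```

```text
[617.7324 -93.5559 145.0618] yaw 170.99709016642214 op 0.05994531615383072 t 12.2167 F [ 0.8365 -0.2183  0.619 ]
orange (249.23582458496094, 373.751220703125) [ 713.2 -157.    38.3   24.7  -28.1] delta tool [-1.0422 -0.4772]
orange (494.03399658203125, 350.787353515625) [718.7  14.6  41.1  17.1  -3.6] delta tool [-0.828   1.2262]
orange (318.0, 230.5) [613.6 -93.2  59.9  39.2  -9. ] delta tool [ 0.0414 -0.003 ]
orange (23.5, 183.0) [ 555.  -268.3   47.4   30.    -9.1] delta tool [ 0.3461 -1.8241]
orange (129.30615234375, 78.54241180419922) [ 509.6 -181.8   47.4   32.8   -2.9] delta tool [ 0.9299 -1.0408]
blue (41.572792053222656, 353.2799072265625) [ 679.4 -310.7   67.6   15.5   87.1] delta tool [-0.9488 -2.0482]
floor [ 487.2 -323.9   59.5   38.9   -3.2] jar [ 482.8 -311.1   57.1   37.3   -3.2]
floor [ 503.6 -206.1   58.5   37.9   -0.1] jar [ 498.6 -198.    56.2   36.4   -0.1]
floor [ 560.5 -321.5   59.1   39.    -8.7] jar [ 553.3 -308.8   56.8   37.5   -8.7]
seal [336.2 102.8  14.5  14.3 -89.1]
seal [ 354.3 -131.    14.6   14.3  -89.1]
seal [447.1  87.5  14.6  12.2   1.4]
```

View pics/w7.png

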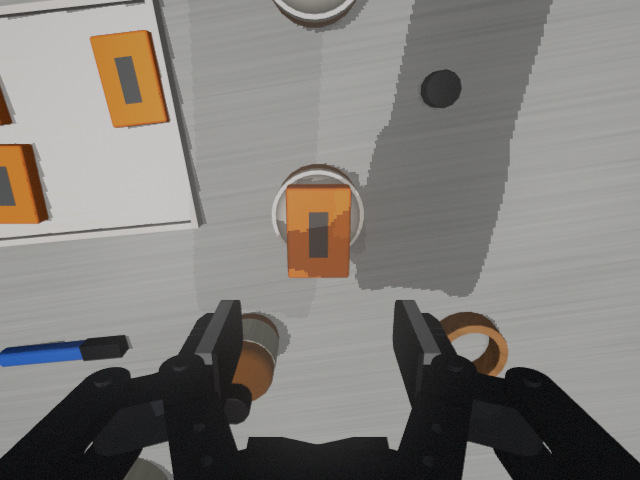

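W4 sits balanced on jar A, with its top face at (318,230). Meanwhile W2 was knocked to about (503,-206), but it still lies flat in the tray, so I can leave it there and use W3 and W1.

jog_arm(plan=[0.1,-1,0,0,0.1,-1,0,0,0.1,-1,0,0], hand=0.35)

```text
time_s: 12.57
position: [0.5862, -0.1957, 0.1374]
tool_rot: [-0.253, -3.129, 0.004]
contact_force: [-0.9, -0.7, 0.4]
opening: 0.0553
grasp_force: 0.0
```

jog_arm(plan=[0.1,-1,0,0,0.1,-1,0,0,0.1,-1,0.1,0,0.1,-1,0.3,0])

```text
time_s: 12.9
position: [0.5614, -0.2941, 0.1092]
tool_rot: [0.258, 3.129, -0.006]
contact_force: [0.7, -0.3, -0.7]
opening: 0.0555
grasp_force: 0.0
```

jog_arm(plan=[0,-0.35,0.6,0,0,-0.35,0.6,0,0,-0.35,0.6,0,0,-0.35,0.6,0,0,-0.35,0.6,0])

```text
time_s: 13.32
position: [0.5587, -0.3211, 0.0485]
tool_rot: [0.245, 3.132, 0.0]
contact_force: [0.2, -0.1, -0.1]
opening: 0.0556
grasp_force: 0.0
```

jog_arm(plan=[0,0,0,0,0,0,0,0])

```text
time_s: 13.48
position: [0.5595, -0.321, 0.0494]
tool_rot: [0.243, 3.13, -0.0]
contact_force: [0.1, -0.4, 0.4]
opening: 0.0557
grasp_force: 0.0
```

```bash
python3 w.py .019 w8
```

```text
[ 559.5241 -320.9541   49.4015] yaw 171.1117993045992 op 0.055719422414881835 t 13.4833 F [ 0.1201 -0.4203  0.4052]
orange (313.0, 259.0) [ 559.  -324.1   59.5   39.1   -9. ] delta tool [ 0.0003 -0.0319]
orange (283.29266357421875, 120.6341552734375) [ 485.9 -326.3   59.2   39.2   -2.8] delta tool [ 0.7191 -0.1666]
orange (531.7872924804688, 116.43444061279297) [ 502.7 -208.6   59.5   39.7   -2.9] delta tool [0.735  1.0223]
```

jog_arm(plan=[0,-0.022,0.3,0,0,-0.022,0.6,0,0,-0.022,0.6,0,0,-0.022,0.6,0])

```text
time_s: 13.87
position: [0.5574, -0.323, -0.0123]
tool_rot: [-0.245, -3.13, -0.001]
contact_force: [0.7, 0.2, 1.1]
opening: 0.0559
grasp_force: 0.0
```

jog_arm(plan=[0,0,0.04,0,0,0,0.08,0,0,0,0.08,0,0,0,0.08,0])

```text
time_s: 14.2
position: [0.5584, -0.3239, -0.0192]
tool_rot: [0.245, 3.131, -0.0]
contact_force: [0.1, -0.2, 0.3]
opening: 0.056
grasp_force: 0.0
```

jog_arm(plan=[0,0,0,0,0,0,0,0,0,0,0,0,0,0,0,0,0,0,0,0], hand=1, squeeze=60)

```text
time_s: 14.62
position: [0.5584, -0.3242, -0.0191]
tool_rot: [0.246, 3.131, -0.0]
contact_force: [-1.6, 0.2, 5.6]
opening: 0.0384
grasp_force: 61.6
```

jog_arm(plan=[0,0,-0.1,0,0,0,-0.3,0,0,0,-0.65,0,0,0,-1,0,0,0,-1,0])

```text
time_s: 15.03
position: [0.5608, -0.3262, 0.0876]
tool_rot: [0.246, 3.123, -0.005]
contact_force: [1.0, -0.6, -1.2]
opening: 0.0386
grasp_force: 60.9
```

jog_arm(plan=[0.15,0.3,-0.1,0,0.3,0.6,-0.2,0,0.42,0.9,-0.2,0,0.42,0.9,-0.2,0])

```text
time_s: 15.37
position: [0.5306, -0.2215, 0.1002]
tool_rot: [-0.236, -3.132, -0.007]
contact_force: [1.2, 0.7, -2.5]
opening: 0.0384
grasp_force: 61.1
```

jog_arm(plan=[0.15,0.3,0,0,0.3,0.6,0,0,0.42,0.9,0,0,0.42,0.9,0,0])

```text
time_s: 15.7
position: [0.5021, -0.1263, 0.0998]
tool_rot: [-0.236, -3.131, -0.006]
contact_force: [0.9, -0.6, -2.0]
opening: 0.0383
grasp_force: 61.4
```

jog_arm(plan=[0.15,0.3,0,0,0.3,0.6,0,0,0.42,0.9,0,0,0.42,0.9,0,0])

```text
time_s: 16.03
position: [0.4743, -0.0313, 0.1]
tool_rot: [-0.235, -3.132, -0.004]
contact_force: [0.2, 1.2, -1.4]
opening: 0.0384
grasp_force: 61.5
```

jog_arm(plan=[0.15,0.3,0,0,0.3,0.6,0,0,0.32,0.8,0,0,0.32,0.8,0,0,0.32,0.8,0,0])

```text
time_s: 16.45
position: [0.4564, 0.0474, 0.1002]
tool_rot: [0.242, 3.132, 0.0]
contact_force: [-1.4, -0.4, -1.7]
opening: 0.0386
grasp_force: 61.5
```

jog_arm(plan=[0,0,0,0,0,0,0,0,0,0,0,0])

```text
time_s: 16.7
position: [0.4565, 0.0455, 0.1]
tool_rot: [-0.249, -3.132, 0.0]
contact_force: [0.2, 0.1, -2.3]
opening: 0.0383
grasp_force: 61.5
```

```bash
python3 w.py .140 w9
```

```text
[456.5165  45.472  100.0192] yaw 170.92215708575995 op 0.038310001699919785 t 16.7 F [ 0.1666  0.1361 -2.3165]
orange (14.5, 338.5) [442.8 -68.4  34.5  10.9 -23.2] delta tool [-0.0442 -1.1461]
orange (316.9999694824219, 322.5) [454.2  45.   62.   39.1  -9.1] delta tool [ 0.0221 -0.0083]
blue (116.5, 286.0) [455.6 -71.   16.9  16.4 -17.5] delta tool [-0.1747 -1.1516]
blue (392.0, 228.5) [446.1  87.3  16.7  16.3  -6.4] delta tool [0.1689 0.3966]
blue (162.5, 82.0) [355.  -14.9  17.3  16.8 -15.3] delta tool [ 0.9072 -0.7563]
blue (400.0, 7.0) [340.8 101.3  15.5   5.7  80.9] delta tool [1.2308 0.3687]
```

jog_arm(plan=[0.08,0.2,0,0,0.159,0.405,0,0,0.159,0.405,0.2,0,0.159,0.405,0.45,0,0.159,0.405,0.5,0])

```text
time_s: 17.17
position: [0.4451, 0.0883, 0.0472]
tool_rot: [-0.245, -3.128, 0.003]
contact_force: [-0.9, 0.5, -2.6]
opening: 0.0382
grasp_force: 61.5
```

jog_arm(plan=[0,0,0.02,0,0,0,0.05,0,0,0,0.05,0,0,0,0.05,0])

```text
time_s: 17.5
position: [0.4477, 0.089, 0.0459]
tool_rot: [0.246, 3.131, 0.001]
contact_force: [-0.1, 0.3, -1.8]
opening: 0.0384
grasp_force: 61.5
```

```bash
python3 -c "
from h import *
st=r.state();p=st['position']*1000;print(p,yaw(st),st['contact_force'],tool(446.1-p[0],87.3-p[1],st))"
```

```text
[447.689   89.0183  45.8678] 171.0007927614358 [-0.1429  0.2722 -1.8356] [ 0.013  -0.0195 -0.    ]
```

jog_arm(plan=[0.003,-0.012,0.02,0,0.003,-0.012,0.05,0,0.003,-0.012,0.05,0,0.003,-0.012,0.05,0])

```text
time_s: 17.83
position: [0.4465, 0.0879, 0.04]
tool_rot: [-0.246, -3.132, -0.0]
contact_force: [-0.6, -0.1, -1.8]
opening: 0.0385
grasp_force: 61.5
```

jog_arm(plan=[0,0,0.005,0,0,0,0.01,0,0,0,0.01,0])

```text
time_s: 18.08
position: [0.4467, 0.0879, 0.0396]
tool_rot: [-0.246, -3.132, -0.001]
contact_force: [-3.5, -1.0, 7.2]
opening: 0.0385
grasp_force: 62.7
```

jog_arm(plan=[0,0,0.005,0,0,0,0.01,0,0,0,0.01,0])

```text
time_s: 18.33
position: [0.4468, 0.088, 0.0394]
tool_rot: [-0.246, -3.132, -0.001]
contact_force: [-7.9, -3.0, 20.6]
opening: 0.0385
grasp_force: 64.2
```

jog_arm(plan=[0,0,-0.008,0,0,0,-0.015,0,0,0,-0.015,0])

```text
time_s: 18.58
position: [0.4467, 0.088, 0.0397]
tool_rot: [0.246, 3.131, 0.001]
contact_force: [-0.8, -0.5, 1.9]
opening: 0.038
grasp_force: 61.9
```

jog_arm(plan=[0,0,0,0,0,0,0,0,0,0,0,0,0,0,0,0,0,0,0,0], hand=0.3)

```text
time_s: 19.0
position: [0.4466, 0.0879, 0.0395]
tool_rot: [0.246, 3.132, 0.0]
contact_force: [-0.2, -0.2, 1.1]
opening: 0.0599
grasp_force: 0.0
```

jog_arm(plan=[0,0,-0.1,0,0,0,-0.4,0,0,0,-0.7,0,0,0,-1,0,0,0,-1,0])

```text
time_s: 19.42
position: [0.4496, 0.0886, 0.1456]
tool_rot: [0.246, 3.124, 0.007]
contact_force: [2.2, -0.4, -0.0]
opening: 0.0599
grasp_force: 0.0
```

```bash
python3 w.py .078 w10; python3 t.py t10
```

```text
[449.5583  88.6145 145.5732] yaw 170.99566118315875 op 0.05988343093632665 t 19.4167 F [ 2.224  -0.3583 -0.0298]
orange (140.82432556152344, 464.4459533691406) [610.5 -76.9  33.7  20.   -9.3] delta tool [-1.8486 -1.3829]
orange (9.999998092651367, 326.4999694824219) [ 481.1 -128.7   44.2   13.4  -23.4] delta tool [-0.6516 -2.097 ]
orange (315.0, 233.0) [446.8  87.1  59.6  39.4  -9.1] delta tool [ 0.0249 -0.0193]
blue (90.50001525878906, 274.5000305175781) [455.5 -70.6  16.5  16.5 -72.9] delta tool [-0.3079 -1.5632]
blue (123.5588150024414, 109.26469421386719) [355.  -14.5  17.2  17.1 -43.9] delta tool [ 0.7725 -1.1664]
blue (310.5, 39.5) [335.1 102.4  17.   16.6  -9. ] delta tool [ 1.152  -0.0429]
floor [ 487.1 -324.    59.6   39.2   -3.5] jar [ 482.7 -311.2   57.2   37.6   -3.5]
floor [ 503.6 -206.1   58.5   37.9   -0.1] jar [ 498.6 -198.    56.2   36.4   -0.1]
floor [626.2 -95.3  61.7  40.3  -8.6] jar [616.3 -91.6  59.2  38.7  -8.6]
seal [ 354.3 -132.1   14.4   12.1    0.4]
seal [356.  -12.5  16.7  14.5   0.9]
seal [457.  -69.4  13.8  13.7 -44.2]
```

jog_arm(plan=[-0.25,-1,0,0,-0.25,-1,0,0,-0.25,-1,0,0], hand=0.35)

```text
time_s: 19.77
position: [0.4549, -0.0194, 0.1389]
tool_rot: [-0.251, -3.131, 0.002]
contact_force: [0.0, -1.3, -0.3]
opening: 0.0554
grasp_force: 0.0
```

jog_arm(plan=[-0.25,-1,0,0,-0.25,-1,0,0,-0.25,-1,0,0])

```text
time_s: 20.02
position: [0.4636, -0.1225, 0.139]
tool_rot: [-0.252, -3.131, 0.002]
contact_force: [-0.1, -1.1, -0.5]
opening: 0.0555
grasp_force: 0.0
```

jog_arm(plan=[-0.25,-1,0,0,-0.25,-1,0,0,-0.25,-1,0,0])

```text
time_s: 20.27
position: [0.4725, -0.2251, 0.139]
tool_rot: [-0.252, -3.131, 0.003]
contact_force: [-0.3, -0.3, -0.1]
opening: 0.055
grasp_force: 0.0
```

jog_arm(plan=[-0.28,-1,0.3,-0.017,-0.28,-1,0.6,-0.017,-0.28,-1,0.9,-0.017,-0.28,-1,0.9,-0.017,-0.28,-1,0.9,-0.017])

```text
time_s: 20.68
position: [0.4816, -0.325, 0.044]
tool_rot: [-0.084, -3.132, -0.001]
contact_force: [-0.7, 1.3, -0.9]
opening: 0.0558
grasp_force: 0.0
```

jog_arm(plan=[0,0,0,0,0,0,0,0])

```text
time_s: 20.85
position: [0.4861, -0.3227, 0.0499]
tool_rot: [-0.078, -3.14, -0.0]
contact_force: [0.7, -0.3, 1.1]
opening: 0.0556
grasp_force: 0.0
```

```bash
python3 w.py .019 w11
```

```text
[ 486.0932 -322.7097   49.9144] yaw 177.16863460521037 op 0.05557730892821603 t 20.85 F [ 0.7352 -0.3166  1.097 ]
orange (524.8800659179688, 274.8399963378906) [ 501.2 -210.7   62.4   44.3   -2.8] delta tool [-0.0956  1.1262]
orange (312.0, 258.5) [ 485.6 -326.3   59.    39.1   -2.7] delta tool [ 0.0032 -0.0361]
```

jog_arm(plan=[0.003,-0.028,0.3,0,0.003,-0.028,0.6,0,0.003,-0.028,0.6,0,0.003,-0.028,0.6,0])

```text
time_s: 21.23
position: [0.4855, -0.3249, -0.01]
tool_rot: [-0.076, -3.14, -0.001]
contact_force: [-0.1, 0.6, 0.6]
opening: 0.0555
grasp_force: 0.0
```

jog_arm(plan=[0,0,0.04,0,0,0,0.085,0,0,0,0.085,0,0,0,0.085,0])

```text
time_s: 21.57
position: [0.4859, -0.3261, -0.0183]
tool_rot: [0.078, 3.14, -0.0]
contact_force: [0.2, 0.4, 0.2]
opening: 0.0555
grasp_force: 0.0
```

jog_arm(plan=[0,0,0,0,0,0,0,0,0,0,0,0,0,0,0,0,0,0,0,0], hand=1)

```text
time_s: 21.98
position: [0.4859, -0.3264, -0.0181]
tool_rot: [0.078, 3.14, -0.0]
contact_force: [-1.2, -0.4, 6.6]
opening: 0.0385
grasp_force: 60.9
```

jog_arm(plan=[0,0,-0.1,0,0,0,-0.3,0,0,0,-0.65,0,0,0,-1,0,0,0,-1,0])

```text
time_s: 22.4
position: [0.4881, -0.3287, 0.0879]
tool_rot: [0.08, 3.132, -0.006]
contact_force: [1.4, -0.9, -1.2]
opening: 0.0385
grasp_force: 60.9
```

jog_arm(plan=[0.05,0.3,-0.1,0,0.1,0.6,-0.2,0,0.15,1,-0.2,0,0.15,1,-0.2,0])

```text
time_s: 22.73
position: [0.4763, -0.2177, 0.1011]
tool_rot: [-0.067, -3.141, -0.007]
contact_force: [1.3, 0.4, -3.1]
opening: 0.0378
grasp_force: 61.1
```

jog_arm(plan=[0.05,0.3,0,0,0.1,0.7,0,0,0.15,1,0,0,0.15,1,0,0,0.15,1,0,0])

```text
time_s: 23.15
position: [0.4655, -0.123, 0.1013]
tool_rot: [0.073, 3.14, 0.002]
contact_force: [-0.5, -0.8, -2.2]
opening: 0.0383
grasp_force: 61.4
```

jog_arm(plan=[0,0.1,0,0,0,0.1,0,0,0,0.1,0,0,0,0.1,0,0])

```text
time_s: 23.48
position: [0.4659, -0.116, 0.1011]
tool_rot: [0.08, 3.141, -0.001]
contact_force: [-1.1, -0.1, -2.2]
opening: 0.0382
grasp_force: 61.4
```

```bash
python3 w.py .140 w12
```

```text
[ 465.8551 -116.0141  101.0529] yaw 177.07308599316883 op 0.03824186625222053 t 23.4833 F [-1.1175 -0.0602 -2.1895]
orange (359.2764587402344, 431.5940856933594) [ 514.7 -101.8   16.9    6.3   88.1] delta tool [-0.4806  0.1669]
orange (189.5657958984375, 286.87890625) [ 445.7 -161.7   30.3   20.6   -2.8] delta tool [ 0.178  -0.4666]
orange (317.5, 321.5) [ 463.9 -115.9   64.1   40.6   -2.8] delta tool [0.0196 0.0001]
orange (606.2003784179688, 150.82212829589844) [404.1 -20.5  19.9   8.9 -42.9] delta tool [0.6655 0.9224]
blue (400.0, 235.5) [455.5 -70.9  16.7  16.5 -10.7] delta tool [0.1265 0.4453]
blue (269.5, 34.0) [ 352.8 -133.6   16.7   16.7  -86.6] delta tool [ 1.1201 -0.2334]
blue (524.2500610351562, 24.250030517578125) [354.8 -14.7  17.2  17.2 -43.2] delta tool [1.1608 0.9551]
```

jog_arm(plan=[0.06,0.2,0,0,0.118,0.445,0,0,0.118,0.445,0.2,0,0.118,0.445,0.4,0,0.118,0.445,0.5,0])

```text
time_s: 23.95
position: [0.4555, -0.0701, 0.0494]
tool_rot: [-0.078, -3.139, 0.0]
contact_force: [-0.3, 0.1, -1.5]
opening: 0.0381
grasp_force: 61.3
```

jog_arm(plan=[0,0,0.02,0,0,0,0.05,0,0,0,0.05,0,0,0,0.05,0])

```text
time_s: 24.28
position: [0.4569, -0.0702, 0.0467]
tool_rot: [0.079, 3.14, 0.0]
contact_force: [-0.0, 0.4, -1.6]
opening: 0.0386
grasp_force: 61.3
```

```bash
python3 -c "
from h import *
st=r.state();p=st['position']*1000;print(p,yaw(st),st['contact_force'],tool(455.5-p[0],-70.9-p[1],st))"
```

```text
[456.9273 -70.1515  46.6526] 177.11468201039605 [-0.0359  0.4221 -1.6353] [ 0.0139 -0.0082 -0.    ]
```

jog_arm(plan=[0.005,-0.006,0.02,0,0.005,-0.006,0.045,0,0.005,-0.006,0.045,0,0.005,-0.006,0.045,0])

```text
time_s: 24.62
position: [0.4558, -0.0704, 0.0415]
tool_rot: [-0.078, -3.141, -0.0]
contact_force: [0.9, -0.1, -1.4]
opening: 0.0382
grasp_force: 61.3
```

jog_arm(plan=[0,0,0.005,0,0,0,0.01,0,0,0,0.01,0])

```text
time_s: 24.87
position: [0.456, -0.0704, 0.0407]
tool_rot: [0.078, 3.14, 0.0]
contact_force: [-1.0, -0.1, 1.5]
opening: 0.0383
grasp_force: 61.8
```

jog_arm(plan=[0,0,0,0,0,0,0,0,0,0,0,0,0,0,0,0,0,0,0,0], hand=0.3)

```text
time_s: 25.28
position: [0.4559, -0.0704, 0.0405]
tool_rot: [0.078, 3.141, 0.0]
contact_force: [-0.5, 0.1, 0.0]
opening: 0.0596
grasp_force: 0.0
```

jog_arm(plan=[0,0,-0.1,0,0,0,-0.4,0,0,0,-0.7,0,0,0,-1,0,0,0,-1,0])

```text
time_s: 25.7
position: [0.4589, -0.0708, 0.1463]
tool_rot: [0.079, 3.133, 0.002]
contact_force: [1.2, -0.5, 0.9]
opening: 0.0592
grasp_force: 0.0
```

```bash
python3 w.py .078 w13; python3 t.py t13
```

```text
[458.8646 -70.8124 146.3114] yaw 177.10238681618432 op 0.059244974163122216 t 25.7 F [ 1.1629 -0.5006  0.8766]
orange (300.9356994628906, 416.6435852050781) [600.1 -91.   48.3  39.2  -9.3] delta tool [-1.4207 -0.1302]
orange (152.3226318359375, 270.214111328125) [ 476.  -179.5   49.6   31.6   -2.7] delta tool [-0.2261 -1.0768]
orange (318.0, 230.5) [454.9 -71.   60.2  39.3  -2.9] delta tool [ 0.0395 -0.0039]
orange (569.1500244140625, 206.54998779296875) [446.9  83.7  60.7  46.2 -11.4] delta tool [0.1976 1.5371]
blue (201.92001342773438, 63.56001281738281) [ 352.8 -133.4   16.7   16.6   61.1] delta tool [ 1.0276 -0.6787]
blue (406.00006103515625, 55.9999885559082) [354.9 -14.6  17.1  16.6  46. ] delta tool [1.0667 0.5089]
blue (616.5, 11.5) [337.8 102.1  17.2  11.4  87.1] delta tool [1.2965 1.6657]
floor [452.8  91.3  61.4  41.9  -8.8] jar [449.8  87.5  59.   40.2  -8.8]
floor [ 503.6 -206.1   58.5   37.9   -0.1] jar [ 498.6 -197.9   56.2   36.4   -0.1]
floor [626.2 -95.3  61.7  40.3  -8.6] jar [616.3 -91.6  59.2  38.7  -8.6]
seal [336.2 102.8  14.5  14.3 -89.1]
seal [356.7 -13.5  15.1  15.   64.6]
```

jog_arm(plan=[-0.05,0.95,0,0,-0.05,0.95,0,0,-0.05,0.95,0,0], hand=1)

```text
time_s: 26.05
position: [0.465, 0.0299, 0.1397]
tool_rot: [-0.07, -3.139, -0.001]
contact_force: [-0.2, 0.4, -0.4]
opening: 0.0237
grasp_force: 0.0
```

jog_arm(plan=[-0.05,0.95,0,0,-0.05,0.95,0,0,-0.05,0.95,0,0])

```text
time_s: 26.3
position: [0.4743, 0.1251, 0.1395]
tool_rot: [-0.068, -3.139, -0.001]
contact_force: [-0.8, 0.4, -0.6]
opening: 0.0002
grasp_force: 0.0
```

jog_arm(plan=[-0.05,0.95,0,0,-0.05,0.95,0,0,-0.05,0.95,0,0])

```text
time_s: 26.55
position: [0.4835, 0.2199, 0.1393]
tool_rot: [-0.067, -3.139, -0.001]
contact_force: [-0.9, 0.1, -0.4]
opening: -0.0
grasp_force: 0.0
```

jog_arm(plan=[-0.05,0.95,0,0,-0.05,0.95,0,0,-0.05,0.95,0,0,-0.05,0.95,0,0,-0.05,0.95,0,0])

```text
time_s: 26.97
position: [0.4941, 0.3081, 0.1392]
tool_rot: [-0.076, -3.139, 0.003]
contact_force: [0.1, -1.5, -0.1]
opening: -0.0001
grasp_force: 0.0
```

```bash
python3 - <<'E'
from h import *
st=r.state();im=r.grab_frame("wrist");cv2.imwrite("pics/w14.png",im);print(st['position']*1000,yaw(st))
for c in("wrist",):
    for d in r.mark_of(c,"pedal_pad")[:2]:print(d,ray(c,d['location'],.066,st)*1000)
for k in blobs(im,"yellow",500):print(planar("wrist",k,.055,st),cv2.boxPoints(cv2.minAreaRect(k)).tolist())
E
```

```text
[494.1122 308.0948 139.2262] 177.2407966722665
{'location': [319.7, 237.6], 'score': 0.75} [494.7738 308.6631  66.    ]
[524.9 310.9 105.9  70.6   4.9] [[261.892333984375, 206.13848876953125], [368.23077392578125, 192.84619140625], [385.72308349609375, 332.78466796875], [279.3846435546875, 346.07696533203125]]
```

View pics/w14.png

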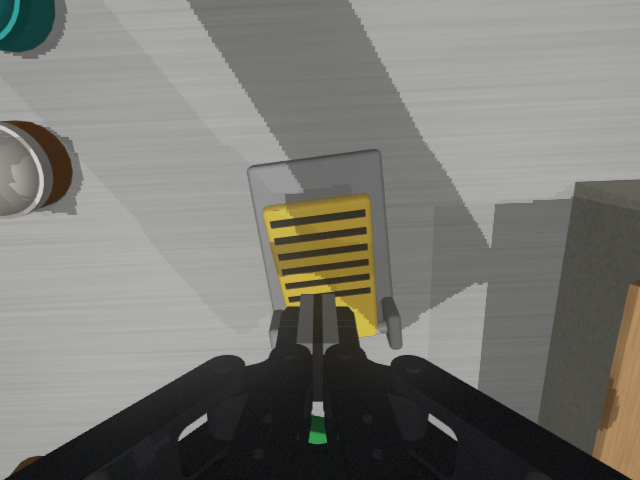

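The pedal pad's ribs cover rows 210–300, with the free end at row 203. The network puts the press point at (320,238), right under the TCP. I'll check the weights in the top view, then descend.

```bash
python3 t.py t14
```

```text
floor [453.1  91.7  61.8  41.   -8.8] jar [450.   87.9  59.3  39.4  -8.8]
floor [460.8 -72.5  62.   40.7  -2.8] jar [457.5 -69.7  59.5  39.1  -2.8]
floor [ 503.6 -206.1   58.5   37.9   -0.1] jar [ 498.6 -198.    56.2   36.4   -0.1]
floor [626.2 -95.3  61.7  40.3  -8.6] jar [616.3 -91.6  59.2  38.7  -8.6]
seal [336.2 102.8  14.5  14.3 -89.1]
seal [ 354.3 -132.1   14.4   12.1    0.4]
seal [356.  -12.5  16.7  14.5   0.9]
```

jog_arm(plan=[0,0.01,0.4,0,0,0.01,0.85,0,0,0.01,0.85,0,0,0.01,0.85,0,0,0.01,0.85,0])

```text
time_s: 27.53
position: [0.4956, 0.3088, 0.0573]
tool_rot: [0.08, 3.14, 0.001]
contact_force: [0.7, -0.1, 1.1]
opening: 0.0001
grasp_force: 0.0
```

jog_arm(plan=[0,0,0.05,0,0,0,0.1,0,0,0,0.1,0,0,0,0.1,0])

```text
time_s: 27.87
position: [0.4956, 0.3098, 0.0466]
tool_rot: [0.078, 3.139, 0.002]
contact_force: [1.1, 1.2, 3.9]
opening: -0.0001
grasp_force: 1.9
```

jog_arm(plan=[0,0,0.03,0,0,0,0.06,0,0,0,0.06,0,0,0,0.06,0])

```text
time_s: 28.2
position: [0.4948, 0.3096, 0.0402]
tool_rot: [0.078, 3.14, 0.001]
contact_force: [-1.3, 0.4, 5.9]
opening: -0.0001
grasp_force: 2.7
```

jog_arm(plan=[0,0,0.05,0,0,0,0.1,0,0,0,0.1,0,0,0,0.1,0])

```text
time_s: 28.53
position: [0.4946, 0.3097, 0.0302]
tool_rot: [-0.078, -3.14, -0.001]
contact_force: [-2.1, -0.6, 8.6]
opening: -0.0001
grasp_force: 3.9
```

jog_arm(plan=[0,0,0.02,0,0,0,0.05,0,0,0,0.05,0,0,0,0.05,0])

```text
time_s: 28.87
position: [0.4944, 0.3097, 0.0253]
tool_rot: [-0.077, -3.14, -0.001]
contact_force: [-4.0, -0.4, 9.3]
opening: -0.0001
grasp_force: 4.5
```

jog_arm(plan=[0,0,0.01,0,0,0,0.03,0,0,0,0.03,0])

```text
time_s: 29.12
position: [0.4941, 0.3097, 0.0222]
tool_rot: [-0.077, -3.14, -0.001]
contact_force: [-4.9, 0.3, 10.4]
opening: -0.0
grasp_force: 4.9
```

jog_arm(plan=[0,0,0.01,0,0,0,0.02,0,0,0,0.02,0])

```text
time_s: 29.37
position: [0.4939, 0.3097, 0.0202]
tool_rot: [-0.077, -3.139, -0.001]
contact_force: [-6.2, -1.1, 10.6]
opening: 0.0002
grasp_force: 5.2
```

jog_arm(plan=[0,0,0.01,0,0,0,0.02,0,0,0,0.02,0])

```text
time_s: 29.62
position: [0.4939, 0.3098, 0.0196]
tool_rot: [-0.077, -3.139, -0.001]
contact_force: [-11.9, -2.7, 24.9]
opening: 0.0001
grasp_force: 11.7
```

At the stop now (25 N). Holding for about two seconds.

jog_arm(plan=[0,0,0,0,0,0,0,0,0,0,0,0,0,0,0,0,0,0,0,0])

```text
time_s: 30.03
position: [0.494, 0.3098, 0.0196]
tool_rot: [-0.077, -3.139, -0.002]
contact_force: [-11.4, -3.7, 23.4]
opening: -0.0001
grasp_force: 11.7
```

jog_arm(plan=[0,0,0,0,0,0,0,0,0,0,0,0,0,0,0,0,0,0,0,0])

```text
time_s: 30.45
position: [0.494, 0.3098, 0.0196]
tool_rot: [-0.077, -3.139, -0.002]
contact_force: [-11.6, -3.1, 23.0]
opening: 0.0003
grasp_force: 11.7
```

jog_arm(plan=[0,0,0,0,0,0,0,0,0,0,0,0,0,0,0,0,0,0,0,0])

```text
time_s: 30.87
position: [0.4939, 0.3098, 0.0195]
tool_rot: [-0.077, -3.139, -0.002]
contact_force: [-11.2, -4.4, 24.0]
opening: 0.0
grasp_force: 11.7
```

jog_arm(plan=[0,0,0,0,0,0,0,0,0,0,0,0,0,0,0,0,0,0,0,0])

```text
time_s: 31.28
position: [0.4939, 0.3098, 0.0196]
tool_rot: [-0.077, -3.139, -0.002]
contact_force: [-10.7, -4.3, 24.7]
opening: 0.0004
grasp_force: 11.7
```

jog_arm(plan=[0,0,0,0,0,0,0,0,0,0,0,0,0,0,0,0,0,0,0,0])

```text
time_s: 31.7
position: [0.494, 0.3098, 0.0196]
tool_rot: [-0.077, -3.139, -0.002]
contact_force: [-10.8, -5.0, 23.2]
opening: 0.0
grasp_force: 11.7
```

```bash
python3 t.py t15
```

```text
floor [452.8  91.7  62.2  41.   -8.8] jar [449.8  87.9  59.7  39.4  -8.8]
floor [460.9 -72.3  61.8  40.4  -2.8] jar [457.6 -69.5  59.4  38.8  -2.8]
floor [ 503.6 -206.1   58.4   37.9   -0.1] jar [ 498.6 -198.    56.1   36.4   -0.1]
floor [626.2 -95.3  61.7  40.3  -8.6] jar [616.3 -91.6  59.2  38.7  -8.6]Traceback (most recent call last):
  File "t.py", line 8, in <module>
    for k in blobs(im,"blue",12,60):print("seal",planar("top",k,.064))
                                                 ~~~~~~^^^^^^^^^^^^^^
  File "h.py", line 23, in planar
    w=np.array([ray(c,p,z,st)[:2] for p in cnt[:,0,:]])*1000
                ~~~^^^^^^^^^^
  File "h.py", line 13, in ray
    k,T=cam(c,st); d=T[:3,:3]@[(px[0]-k['cx'])/k['fx'],-(px[1]-k['cy'])/k['fy'],-1]
        ~~~^^^^^^
  File "h.py", line 6, in cam
    k=r.get_calibration(c)
ValueError: time passes only in moves, steps and waits
```

jog_arm(plan=[0,0,-0.1,0,0,0,-0.4,0,0,0,-0.7,0,0,0,-1,0,0,0,-1,0])

```text
time_s: 32.17
position: [0.4975, 0.3106, 0.1238]
tool_rot: [0.079, 3.134, 0.009]
contact_force: [1.8, 0.7, 0.5]
opening: 0.0002
grasp_force: 0.0
```

jog_arm(plan=[0.12,-0.75,-0.2,0.017,0.12,-0.75,-0.2,0.017,0.12,-0.75,-0.2,0.017,0.12,-0.75,-0.2,0.017], hand=0.3)

```text
time_s: 32.5
position: [0.4794, 0.233, 0.1383]
tool_rot: [0.25, 3.131, 0.002]
contact_force: [-0.2, 0.9, 0.5]
opening: 0.0483
grasp_force: 0.0
```

jog_arm(plan=[0.2,-0.75,0,0,0.2,-0.75,0,0,0.2,-0.75,0,0])

```text
time_s: 32.75
position: [0.4457, 0.1587, 0.1367]
tool_rot: [-0.252, -3.129, 0.003]
contact_force: [1.5, -0.6, 0.1]
opening: 0.0596
grasp_force: 0.0
```

jog_arm(plan=[0.2,-0.7,0,0,0.2,-0.7,0,0,0.2,-0.7,0,0,0.2,-0.7,0,0,0.2,-0.7,0,0])

```text
time_s: 33.17
position: [0.4172, 0.0989, 0.1376]
tool_rot: [0.244, 3.132, 0.001]
contact_force: [0.2, 0.1, -0.5]
opening: 0.06
grasp_force: 0.0
```

```bash
cat > g.py <<'E'
from h import *
import sys
st=r.state();p=st['position']*1000
print(p,yaw(st),st['contact_force'],st['opening'],"tool to target",tool(float(sys.argv[1])-p[0],float(sys.argv[2])-p[1],st)[:2])
E
python3 g.py 446.6 87.9; python3 w.py .078 w16
```

```text
[417.2009  98.9166 137.6382] 171.0902072720624 [ 0.2012  0.1318 -0.5481] 0.0600243971220385 tool to target [-0.3075 -0.0633]
[417.2009  98.9166 137.6382] yaw 171.0902072720624 op 0.0600243971220385 t 33.1667 F [ 0.2012  0.1318 -0.5481]
orange (8.5, 368.0) [ 475.4 -125.1   40.1   11.5  -23.1] delta tool [-0.9219 -2.123 ]
orange (77.06488037109375, 329.5892028808594) [454.2 -67.3  63.5  46.5  -2.3] delta tool [-0.623  -1.5848]
orange (307.4999694824219, 286.5) [446.   87.3  60.9  39.3  -8.9] delta tool [-0.3025 -0.0702]
blue (119.0, 168.0) [354.9 -14.7  17.2  17.1  15.6] delta tool [ 0.4395 -1.2189]
blue (302.5, 102.5) [335.  102.3  17.1  16.9  -8.9] delta tool [ 0.8173 -0.0939]
```

jog_arm(plan=[-0.307,-0.066,0,0,-0.307,-0.066,0.2,0,-0.307,-0.066,0.55,0,-0.307,-0.066,0.55,0,-0.307,-0.066,0.55,0])

```text
time_s: 33.63
position: [0.4452, 0.0868, 0.0816]
tool_rot: [-0.244, -3.129, 0.004]
contact_force: [1.0, 0.1, 0.5]
opening: 0.06
grasp_force: 0.0
```

jog_arm(plan=[0,0,0,0,0,0,0,0,0,0,0,0])

```text
time_s: 33.88
position: [0.4471, 0.0872, 0.0839]
tool_rot: [0.245, 3.13, 0.002]
contact_force: [0.9, -0.3, 0.5]
opening: 0.0598
grasp_force: 0.0
```

```bash
python3 g.py 446.6 87.9
```

```text
[447.1243  87.1738  83.949 ] 171.05431327418583 [ 0.8538 -0.2757  0.4578] 0.05981501796534832 tool to target [0.0063 0.0064]
```

jog_arm(plan=[0.005,0.006,0.15,0,0.005,0.006,0.3,0,0.005,0.006,0.38,0,0.005,0.006,0.43,0,0.005,0.006,0.43,0])

```text
time_s: 34.3
position: [0.4456, 0.0872, 0.0392]
tool_rot: [-0.246, -3.131, 0.0]
contact_force: [-1.0, -0.4, -0.5]
opening: 0.0596
grasp_force: 0.0
```

jog_arm(plan=[0,0,0,0,0,0,0,0,0,0,0,0,0,0,0,0,0,0,0,0], hand=1, squeeze=50)

```text
time_s: 34.72
position: [0.4467, 0.0875, 0.0404]
tool_rot: [0.246, 3.13, 0.002]
contact_force: [-0.0, 0.0, 7.8]
opening: 0.0388
grasp_force: 50.6
```

jog_arm(plan=[0,0,-0.05,0,0,0,-0.2,0,0,0,-0.4,0,0,0,-0.6,0,0,0,-0.6,0])

```text
time_s: 35.13
position: [0.4476, 0.0877, 0.1028]
tool_rot: [0.246, 3.128, 0.004]
contact_force: [1.0, 0.9, -2.3]
opening: 0.0385
grasp_force: 50.9
```

```bash
python3 g.py 558.4 -324
```

```text
[447.5509  87.6613 102.8302] 171.0076317261937 [ 1.011   0.8572 -2.2756] 0.038513932984511626 tool to target [-1.7383 -3.8928]
```

jog_arm(plan=[-0.15,-0.3,0,0,-0.3,-0.65,0,0,-0.43,-0.97,0,0,-0.43,-0.97,0,0])

```text
time_s: 35.47
position: [0.4735, -0.0222, 0.0994]
tool_rot: [0.257, 3.13, -0.003]
contact_force: [-0.8, -0.1, -2.1]
opening: 0.0385
grasp_force: 51.0
```

jog_arm(plan=[-0.15,-0.3,0,0,-0.3,-0.65,0,0,-0.43,-0.97,0,0,-0.43,-0.97,0,0])

```text
time_s: 35.8
position: [0.5004, -0.125, 0.0995]
tool_rot: [0.257, 3.13, -0.005]
contact_force: [-0.9, -1.0, -2.0]
opening: 0.0389
grasp_force: 51.3
```

jog_arm(plan=[-0.15,-0.3,0,0,-0.3,-0.65,0,0,-0.43,-0.97,0,0,-0.43,-0.97,0,0])

```text
time_s: 36.13
position: [0.5269, -0.2278, 0.0993]
tool_rot: [-0.257, -3.131, 0.007]
contact_force: [-0.8, -0.5, -2.1]
opening: 0.0387
grasp_force: 51.5
```

jog_arm(plan=[-0.15,-0.3,0,0,-0.3,-0.65,0,0,-0.43,-0.97,0,0,-0.43,-0.97,0.4,0,-0.43,-0.97,0.5,0])

```text
time_s: 36.55
position: [0.5525, -0.3241, 0.0447]
tool_rot: [-0.251, -3.126, -0.001]
contact_force: [-1.5, 1.4, -3.4]
opening: 0.0387
grasp_force: 51.5
```

jog_arm(plan=[0,0,0.2,0,0,0,0.2,0,0,0,0.2,0,0,0,0.2,0])

```text
time_s: 36.88
position: [0.5558, -0.3224, 0.0306]
tool_rot: [0.244, 3.131, 0.0]
contact_force: [-0.1, 0.8, -0.4]
opening: 0.0386
grasp_force: 51.5
```

```bash
python3 g.py 558.4 -324; python3 w.py .019 w17
```

```text
[ 555.7698 -322.4276   30.6276] 171.07063764703744 [-0.1202  0.7964 -0.3692] 0.038582745783332636 tool to target [-0.0284 -0.0115]
[ 555.7698 -322.4276   30.6276] yaw 171.07063764703744 op 0.038582745783332636 t 36.8833 F [-0.1202  0.7964 -0.3692]
orange (317.785888671875, 323.01019287109375) [ 584.8 -327.5   83.8   54.7   -8.3] delta tool [-0.2947 -0.005 ]
orange (552.7782592773438, 124.96797943115234) [ 502.5 -210.6   59.5   44.    -3. ] delta tool [0.6998 1.022 ]
```

jog_arm(plan=[-0.02,-0.01,0.15,0,-0.02,-0.01,0.3,0,-0.02,-0.01,0.4,0,-0.02,-0.01,0.4,0,-0.02,-0.01,0.4,0])

```text
time_s: 37.35
position: [0.5562, -0.3238, -0.0117]
tool_rot: [-0.246, -3.13, -0.001]
contact_force: [0.4, -0.2, -1.5]
opening: 0.0385
grasp_force: 51.5
```

jog_arm(plan=[0,0,0.04,0,0,0,0.07,0,0,0,0.075,0,0,0,0.075,0])

```text
time_s: 37.68
position: [0.5572, -0.3245, -0.017]
tool_rot: [0.246, 3.131, 0.0]
contact_force: [-3.7, 1.3, 7.1]
opening: 0.0386
grasp_force: 52.8
```

jog_arm(plan=[0,0,0,0,0,0,0,0,0,0,0,0,0,0,0,0,0,0,0,0], hand=0.4)

```text
time_s: 38.1
position: [0.5571, -0.3242, -0.018]
tool_rot: [0.246, 3.132, -0.0]
contact_force: [1.6, -0.6, -1.2]
opening: 0.0514
grasp_force: 0.0
```

jog_arm(plan=[0,0,-0.1,0,0,0,-0.4,0,0,0,-0.7,0,0,0,-1,0,0,0,-1,0])

```text
time_s: 38.52
position: [0.5597, -0.3264, 0.089]
tool_rot: [0.246, 3.124, -0.005]
contact_force: [0.6, -0.8, 0.6]
opening: 0.0513
grasp_force: 0.0
```

```bash
python3 g.py 455.9 -70.4; python3 w.py .019 w18
```

```text
[ 559.6607 -326.403    88.9642] 170.99582418703903 [ 0.5952 -0.7846  0.5529] 0.05128615221760308 tool to target [1.4254 2.3661]
[ 559.6607 -326.403    88.9642] yaw 170.99582418703903 op 0.05128615221760308 t 38.5167 F [ 0.5952 -0.7846  0.5529]
orange (616.7792358398438, 441.21697998046875) [ 761.1 -124.4   45.9    9.5   39.2] delta tool [-1.6734  2.3104]
orange (320.0, 233.5) [ 558.4 -325.5   58.3   38.9   -8.9] delta tool [0.0139 0.0069]
orange (506.44317626953125, 111.47859191894531) [ 502.8 -208.8   59.4   39.6   -2.6] delta tool [0.7456 1.0725]
blue (306.3448181152344, 418.6379699707031) [ 659.3 -350.    61.    17.6   87. ] delta tool [-1.021  -0.0771]
```

jog_arm(plan=[0,0.1,-0.4,0,0.3,0.4,-0.55,0,0.6,0.8,-0.55,0,0.72,0.95,-0.55,0,0.72,0.95,-0.55,0], hand=0.3)

```text
time_s: 38.98
position: [0.4988, -0.2133, 0.1362]
tool_rot: [-0.238, -3.13, -0.007]
contact_force: [1.4, 0.5, -1.0]
opening: 0.0598
grasp_force: 0.0
```

jog_arm(plan=[0.68,0.95,0,0,0.68,0.95,0,0,0.68,0.95,0,0,0.68,0.95,0,0])

```text
time_s: 39.32
position: [0.4461, -0.1092, 0.1362]
tool_rot: [-0.237, -3.131, -0.005]
contact_force: [1.7, -0.4, 0.1]
opening: 0.0596
grasp_force: 0.0
```

jog_arm(plan=[0,0.46,0,-0.017,0,0.46,0,-0.017,0,0.46,0.2,-0.017,0,0.46,0.3,-0.017,0,0.46,0.3,-0.017])

```text
time_s: 39.73
position: [0.4539, -0.0695, 0.1049]
tool_rot: [-0.079, -3.137, 0.001]
contact_force: [-0.6, 0.0, 0.0]
opening: 0.0599
grasp_force: 0.0
```

jog_arm(plan=[0,0,0,0,0,0,0,0])

```text
time_s: 39.9
position: [0.4557, -0.0698, 0.1073]
tool_rot: [-0.08, -3.141, 0.0]
contact_force: [0.7, -0.5, -0.6]
opening: 0.0594
grasp_force: 0.0
```

```bash
python3 g.py 455.9 -70.4; python3 w.py .078 w19
```

```text
[455.6528 -69.8442 107.3496] 177.07643190290534 [ 0.7354 -0.5021 -0.5589] 0.05944515910324457 tool to target [-0.0028 -0.0054]
[455.6528 -69.8442 107.3496] yaw 177.07643190290534 op 0.05944515910324457 t 39.9 F [ 0.7354 -0.5021 -0.5589]
orange (17.0, 368.5) [ 516.  -252.3   53.7   20.1  -17.1] delta tool [-0.6957 -1.7914]
orange (130.92190551757812, 296.9014892578125) [ 472.  -174.7   48.2   31.7   -2.9] delta tool [-0.2167 -1.0389]
orange (316.5, 258.5) [454.7 -71.1  60.8  39.3  -2.9] delta tool [ 0.0089 -0.013 ]
blue (598.5000610351562, 223.50003051757812) [446.1  87.2  16.9  16.8 -68.5] delta tool [0.1755 1.5635]
blue (179.5599822998047, 64.58000946044922) [ 352.9 -133.5   16.9   16.9  -59.1] delta tool [ 0.9937 -0.6881]
blue (420.75006103515625, 55.75001525878906) [354.8 -14.7  17.1  17.1  14.7] delta tool [1.0353 0.4993]
```

jog_arm(plan=[0,-0.007,0.2,0,0,-0.007,0.4,0,0,-0.007,0.55,0,0,-0.007,0.645,0,0,-0.007,0.645,0])

```text
time_s: 40.37
position: [0.4547, -0.0701, 0.0414]
tool_rot: [-0.079, -3.138, 0.001]
contact_force: [0.6, -0.6, -0.7]
opening: 0.0597
grasp_force: 0.0
```

jog_arm(plan=[0,0,0,0,0,0,0,0,0,0,0,0,0,0,0,0,0,0,0,0], hand=1)

```text
time_s: 40.78
position: [0.4567, -0.0698, 0.0436]
tool_rot: [0.078, 3.138, 0.001]
contact_force: [0.3, 0.8, 7.0]
opening: 0.0384
grasp_force: 51.6
```

jog_arm(plan=[0,0,-0.05,0,0,0,-0.2,0,0,0,-0.4,0,0,0,-0.6,0,0,0,-0.6,0])

```text
time_s: 41.2
position: [0.4572, -0.0702, 0.1058]
tool_rot: [0.079, 3.136, 0.002]
contact_force: [1.5, -0.7, -1.1]
opening: 0.0382
grasp_force: 50.7
```

```bash
python3 g.py 485.9 -326
```

```text
[457.2322 -70.2335 105.8172] 177.11540278128027 [ 1.5016 -0.6987 -1.0769] 0.03819305652149668 tool to target [-0.415 -2.54 ]
```

jog_arm(plan=[-0.05,-0.3,0,0,-0.1,-0.65,0,0,-0.15,-0.95,0,0,-0.15,-0.95,0,0])

```text
time_s: 41.53
position: [0.465, -0.1716, 0.1026]
tool_rot: [0.088, 3.14, -0.004]
contact_force: [-0.3, -0.0, -2.0]
opening: 0.0383
grasp_force: 50.9
```

jog_arm(plan=[-0.05,-0.3,0,0,-0.1,-0.65,0,0,-0.15,-0.95,0,0,-0.15,-0.95,0,0])

```text
time_s: 41.87
position: [0.4746, -0.2674, 0.1024]
tool_rot: [-0.088, -3.14, 0.006]
contact_force: [-1.0, 1.1, -1.4]
opening: 0.0384
grasp_force: 51.2
```

jog_arm(plan=[-0.05,-0.3,0,0,-0.1,-0.64,0,0,-0.1,-0.64,0.2,0,-0.1,-0.64,0.5,0,-0.1,-0.64,0.7,0])

```text
time_s: 42.28
position: [0.4816, -0.3255, 0.03]
tool_rot: [-0.08, -3.139, -0.001]
contact_force: [-1.2, 0.9, -2.0]
opening: 0.0381
grasp_force: 51.3
```

jog_arm(plan=[0,0,0,0,0,0,0,0,0,0,0,0])

```text
time_s: 42.53
position: [0.4832, -0.3259, 0.0336]
tool_rot: [0.078, 3.14, -0.001]
contact_force: [-0.7, 0.8, -1.5]
opening: 0.0382
grasp_force: 51.3
```

```bash
python3 g.py 485.9 -326
```

```text
[ 483.2471 -325.9486   33.573 ] 177.1436370742167 [-0.7263  0.7532 -1.4942] 0.038233365782420786 tool to target [-0.0265  0.0008]
```

jog_arm(plan=[-0.01,0,0.15,0,-0.01,0,0.3,0,-0.01,0,0.4,0,-0.01,0,0.4,0,-0.01,0,0.4,0])

```text
time_s: 42.95
position: [0.4841, -0.3258, -0.0068]
tool_rot: [0.078, 3.14, -0.0]
contact_force: [1.1, 0.0, -1.4]
opening: 0.0385
grasp_force: 51.3
```

jog_arm(plan=[0,0,0.03,0,0,0,0.06,0,0,0,0.065,0,0,0,0.065,0])

```text
time_s: 43.28
position: [0.4839, -0.3256, -0.0139]
tool_rot: [0.078, 3.141, 0.0]
contact_force: [0.5, 0.4, -1.4]
opening: 0.0381
grasp_force: 51.4
```

jog_arm(plan=[0,0,0,0,0,0,0,0,0,0,0,0,0,0,0,0,0,0,0,0], hand=0.4)

```text
time_s: 43.7
position: [0.484, -0.3257, -0.0139]
tool_rot: [0.078, 3.14, 0.0]
contact_force: [-0.8, -0.2, 0.5]
opening: 0.0513
grasp_force: 0.0
```

jog_arm(plan=[0,0,-0.1,0,0,0,-0.4,0,0,0,-0.7,0,0,0,-1,0,0,0,-1,0])

```text
time_s: 44.12
position: [0.4862, -0.328, 0.0923]
tool_rot: [0.079, 3.133, -0.005]
contact_force: [0.7, -0.8, 0.4]
opening: 0.0506
grasp_force: 0.0
```

```bash
python3 w.py .019 w20; python3 g.py 614.7 -92.6
```

```text
[ 486.2098 -327.964    92.2519] yaw 177.096637967942 op 0.0505825570574565 t 44.1167 F [ 0.7182 -0.8103  0.4061]
orange (328.5094299316406, 328.2093200683594) [ 555.9 -325.2   63.9   39.2   -8.8] delta tool [-0.6946  0.0629]
orange (501.389404296875, 247.18121337890625) [ 501.  -210.5   61.1   43.3   -2.8] delta tool [-0.0882  1.1806]
orange (321.0, 230.0) [ 483.5 -326.3   58.1   39.    -2.7] delta tool [0.0279 0.0152]
[ 485.5413 -326.9344   89.6592] 177.13469124820185 [-0.3801  0.1652 -0.4079] 0.051602565653301354 tool to target [-1.1728  2.405 ]
```

jog_arm(plan=[0,0.1,-0.4,0,-0.25,0.4,-0.55,0,-0.5,0.8,-0.55,0,-0.58,0.9,-0.55,0,-0.58,0.9,-0.55,0], hand=0.3)

```text
time_s: 44.58
position: [0.5496, -0.2326, 0.1404]
tool_rot: [0.065, 3.141, 0.003]
contact_force: [0.2, -0.8, -0.7]
opening: 0.0596
grasp_force: 0.0
```

jog_arm(plan=[-0.56,0.9,0,0,-0.56,0.9,0,0,-0.56,0.9,0,0,-0.56,0.9,0,0])

```text
time_s: 44.92
position: [0.6093, -0.1447, 0.1397]
tool_rot: [-0.065, -3.14, -0.004]
contact_force: [0.7, 0.9, -0.1]
opening: 0.0596
grasp_force: 0.0
```

jog_arm(plan=[-0.04,0.6,0,0.017,-0.04,0.6,0,0.017,-0.04,0.6,0.2,0.017,-0.04,0.6,0.3,0.017,-0.04,0.6,0.3,0.017])

```text
time_s: 45.33
position: [0.6116, -0.0923, 0.1083]
tool_rot: [-0.246, -3.127, 0.001]
contact_force: [-0.4, -0.1, -0.4]
opening: 0.06
grasp_force: 0.0
```

jog_arm(plan=[0,0,0,0,0,0,0,0])

```text
time_s: 45.5
position: [0.6135, -0.0933, 0.1115]
tool_rot: [0.249, 3.131, -0.001]
contact_force: [-0.2, -0.8, 0.4]
opening: 0.0595
grasp_force: 0.0
```

```bash
python3 g.py 614.7 -92.6; python3 w.py .078 w21
```

```text
[613.4929 -93.2817 111.5429] 170.92020764179188 [-0.1697 -0.8452  0.4184] 0.059475145645709875 tool to target [-0.0108  0.0086]
[613.4929 -93.2817 111.5429] yaw 170.92020764179188 op 0.059475145645709875 t 45.5 F [-0.1697 -0.8452  0.4184]
orange (242.50003051757812, 410.0000305175781) [ 707.2 -156.9   41.4   28.6   27. ] delta tool [-1.0257 -0.4803]
orange (319.0, 257.0) [613.5 -93.2  61.3  39.3  -9. ] delta tool [0.0001 0.0008]
orange (9.0, 204.0) [ 558.9 -249.6   43.4    9.4  -23.3] delta tool [ 0.2924 -1.6297]
orange (107.24118041992188, 84.83529663085938) [ 509.9 -178.5   45.9   32.2   -2.8] delta tool [ 0.8885 -1.005 ]
blue (31.491811752319336, 382.9098205566406) [ 675.7 -294.6   48.1   16.1   87.1] delta tool [-0.932  -1.8898]
```

jog_arm(plan=[-0.008,0.006,0.2,0,-0.008,0.006,0.4,0,-0.008,0.006,0.6,0,-0.008,0.006,0.69,0,-0.008,0.006,0.69,0])

```text
time_s: 45.97
position: [0.6134, -0.0916, 0.0406]
tool_rot: [-0.246, -3.129, 0.0]
contact_force: [-1.3, 1.2, 0.3]
opening: 0.0596
grasp_force: 0.0
```

jog_arm(plan=[0,0,0,0,0,0,0,0,0,0,0,0,0,0,0,0,0,0,0,0], hand=1)

```text
time_s: 46.38
position: [0.6156, -0.0918, 0.0436]
tool_rot: [0.246, 3.129, 0.0]
contact_force: [-0.8, -1.0, 6.9]
opening: 0.0384
grasp_force: 51.1
```

jog_arm(plan=[0,0,-0.05,0,0,0,-0.2,0,0,0,-0.4,0,0,0,-0.6,0,0,0,-0.6,0])

```text
time_s: 46.8
position: [0.6164, -0.0918, 0.106]
tool_rot: [0.246, 3.127, 0.001]
contact_force: [1.0, 0.2, -2.1]
opening: 0.0385
grasp_force: 50.7
```

```bash
python3 g.py 565.0 -256
```

```text
[616.3948 -91.769  106.0047] 171.0188015964423 [ 1.0124  0.2289 -2.1055] 0.03847205444266939 tool to target [ 0.2513 -1.7024]
```

jog_arm(plan=[0.05,-0.3,0,0,0.09,-0.6,0,0,0.12,-0.85,0,0,0.12,-0.85,0,0])

```text
time_s: 47.13
position: [0.5865, -0.18, 0.102]
tool_rot: [-0.257, -3.13, 0.004]
contact_force: [-0.6, -0.4, -1.2]
opening: 0.0382
grasp_force: 50.8
```

jog_arm(plan=[0.05,-0.3,0,0,0.09,-0.6,0,0,0.12,-0.85,0.2,0,0.12,-0.85,0.5,0,0.12,-0.85,0.7,0])

```text
time_s: 47.55
position: [0.5625, -0.257, 0.0298]
tool_rot: [-0.251, -3.13, -0.0]
contact_force: [-1.1, 0.5, -3.1]
opening: 0.0384
grasp_force: 50.9
```

jog_arm(plan=[0,0,0,0,0,0,0,0,0,0,0,0])

```text
time_s: 47.8
position: [0.565, -0.2554, 0.0331]
tool_rot: [0.245, 3.131, -0.0]
contact_force: [0.5, -0.4, -2.2]
opening: 0.0383
grasp_force: 51.1
```

```bash
python3 g.py 565.0 -256; python3 w.py .019 w22
```

```text
[ 565.0314 -255.4364   33.0674] 171.0604621508742 [ 0.4623 -0.3924 -2.2268] 0.03825737249075243 tool to target [-0.0006 -0.0056]
[ 565.0314 -255.4364   33.0674] yaw 171.0604621508742 op 0.03825737249075243 t 47.8 F [ 0.4623 -0.3924 -2.2268]
orange (318.3194580078125, 317.0860595703125) [ 592.  -260.3   84.2   53.9   -8.7] delta tool [-0.274  -0.0061]
orange (181.9823760986328, 276.72943115234375) [ 557.4 -323.8   62.3   41.8   -9.1] delta tool [-0.0308 -0.6872]
orange (402.7988586425781, 128.0828399658203) [ 502.6 -208.5   59.3   39.1   -3.1] delta tool [0.6897 0.3666]
orange (135.20803833007812, 127.96806335449219) [ 484.  -324.5   59.3   42.7   -2.8] delta tool [ 0.6932 -0.8082]
```

View pics/w22.png

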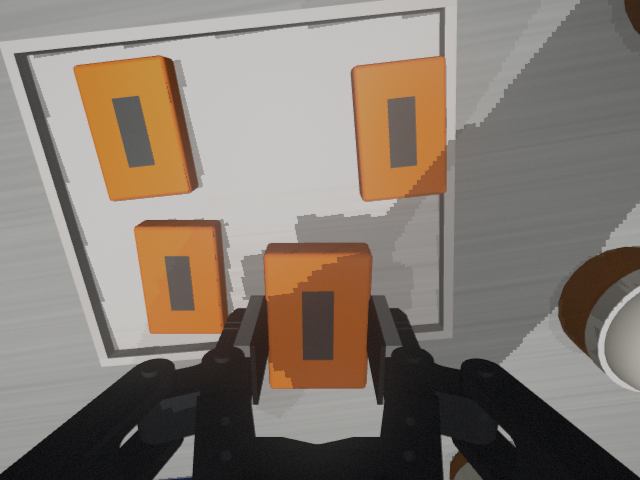

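The tray holds W3 (180,283), W1 (133,130) and W2 flush with the right wall (402,130), all flat. The held W4 hangs over the free spot, so I'll lower it.

jog_arm(plan=[0,0,0.15,0,0,0,0.3,0,0,0,0.4,0,0,0,0.4,0,0,0,0.4,0])

```text
time_s: 48.27
position: [0.5635, -0.2553, -0.0091]
tool_rot: [-0.246, -3.13, -0.0]
contact_force: [0.1, -0.2, -1.8]
opening: 0.0384
grasp_force: 51.1
```

jog_arm(plan=[0,0,0.03,0,0,0,0.06,0,0,0,0.065,0,0,0,0.065,0])

```text
time_s: 48.6
position: [0.5643, -0.2555, -0.0145]
tool_rot: [0.246, 3.132, 0.0]
contact_force: [0.1, -0.1, -2.2]
opening: 0.0387
grasp_force: 51.1
```

jog_arm(plan=[0,0,0,0,0,0,0,0,0,0,0,0,0,0,0,0,0,0,0,0], hand=0.35)

```text
time_s: 49.02
position: [0.5645, -0.2556, -0.0143]
tool_rot: [0.246, 3.132, 0.0]
contact_force: [-0.3, -0.1, -0.7]
opening: 0.0554
grasp_force: 0.0
```

jog_arm(plan=[0,0,-0.1,0,0,0,-0.4,0,0,0,-0.7,0,0,0,-1,0,0,0,-1,0])

```text
time_s: 49.43
position: [0.567, -0.2575, 0.0922]
tool_rot: [0.246, 3.124, -0.003]
contact_force: [0.1, 0.0, 1.0]
opening: 0.0557
grasp_force: 0.0
```

jog_arm(plan=[0.1,0.1,-0.8,0,0.1,0.1,-0.8,0,0.1,0.1,-0.8,0,0.1,0.1,-0.8,0,0.1,0.1,-0.8,0])

```text
time_s: 49.85
position: [0.556, -0.2439, 0.1655]
tool_rot: [0.245, 3.132, 0.001]
contact_force: [0.2, 1.1, -0.6]
opening: 0.0557
grasp_force: 0.0
```

```bash
python3 w.py .019 w23; python3 - <<'E'
from h import *
im=r.grab_frame("scene");cv2.imwrite("pics/s23.png",im)
for k in blobs(im,"orange",100,2000):
    p=planar("scene",k,.019)
    if p[1]<140:print(p)
for k in blobs(im,"blue",12,400):print("B",planar("scene",k,.064))
E
```

```text
[ 555.9525 -243.8797  165.5231] yaw 171.0386761830663 op 0.05565493078523738 t 49.85 F [ 0.2478  1.1385 -0.6228]
orange (615.5, 378.0) [768.7  10.6  63.5  43.8   5.4] delta tool [-1.7051  2.8451]
orange (221.53021240234375, 224.4981689453125) [ 558.2 -325.2   58.3   39.1   -8.9] delta tool [-0.1489 -0.7998]
orange (304.5, 218.5) [ 563.8 -256.3   57.7   38.7   -8.9] delta tool [-0.0969 -0.1105]
orange (353.27252197265625, 133.7400665283203) [ 502.6 -208.3   58.9   39.1   -2.9] delta tool [0.5824 0.2683]
orange (197.97300720214844, 133.6743927001953) [ 483.9 -325.9   59.    39.7   -2.7] delta tool [ 0.584  -0.9224]
blue (250.01034545898438, 373.1241760253906) [ 672.6 -318.9   22.9   16.6   86.6] delta tool [-1.2691 -0.5593]
blue (531.0, 268.5) [614.6 -93.8  16.8  16.1   1.2] delta tool [-0.3455  1.5738]
blue (572.1199951171875, 26.339984893798828) [455.4 -70.9  16.8  16.5  81. ] delta tool [1.2627 1.5521]
[ 561.3 -322.9   59.    38.6   -8.8]
[ 566.9 -254.    59.2   38.4   -8.8]
[ 486.4 -323.6   61.1   38.7   -2.9]
[ 506.2 -206.3   60.2   38.    -3.1]
B [ 730.9 -348.    71.6   12.9   87. ]
B [615.6 -91.6  14.8  13.3 -18. ]
B [456.4 -69.5  12.5   9.8  70.5]
B [447.3  88.5  13.2  13.2 -71.3]
B [ 354.1 -131.2   13.2   10.5   70.5]
B [355.2 -12.5  15.3  13.5  70.5]
B [335.  105.1  15.5  14.2  70.5]
```

View pics/w23.png

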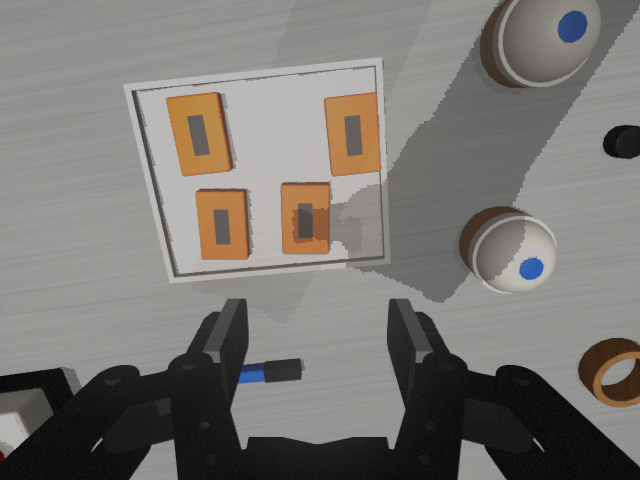

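All four weights lie flat in the tray at (304,218), (221,224), (353,134) and (198,134), side by side without overlap. The jars haven't moved, the pedal is released and the gripper is clear, so I'm handing in.

```bash
python3 -c "
from plant import r
print(r.hand_in())"
```

```text
the job is handed in; nothing more can be done
None
```

The job is handed in: all three jars present carried a balanced weight while the pedal was held at its stop for about two seconds, and all four weights are back flat in the tray; the hand-in returned no verdict.

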